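# Check a flap-door frame for square with a slide rule and true it up

## Task

The freshly glued flap-door frame may have racked: check it for square with the slide rule. First measure the diagonal the rule is lying along, then lift the rule over and measure the other one, each time with the heel bottomed in one corner and the slide pushed gently out until its tip bottoms in the opposite corner and rests pressed there for a moment, never so hard that the wet joints creep. Compare the two and, if they differ, push the longer diagonal in at the far rail until the diagonals agree within 4 mm; leave the rule lying flat on the unit top and nothing else disturbed.

Things in the scene. Friction and masses are not known exactly. Their poses are not given: they have to be found in the camera images.
- frame: Light oak door frame lying flat: clear opening 240 mm (along y) by 200 mm (along x), members 20 mm wide, 18 mm high. Origin: centre of the squared opening, on the table; x towards the far rail, y left. The near rail (-x) is fixed by two orange suction hold-downs outside it (38 mm high). The glue is wet; the frame starts racked by up to 11 mm at the far rail, either way.
- far_rail: Far member of the frame, 280 mm long; origin under its middle. It stays parallel to the near rail and can shift along the frame's y up to 18 mm either way from square (stiles swing with it). Pushed along its length at one end it gives at about 13 N (14 to 20 N while moving) and stays where left. A rule pressed along a diagonal with over 10 N strains it and then makes it creep; 4 to 8 N is plenty.
- left_stile: Left (+y) side member, 200 mm long. Origin: on its centre line at the near rail's inner face, on the table, where it swings; its x axis runs along it to the far rail. The frame is square when this axis is parallel to the frame's x axis; 0.013 rad off is 4 mm between the diagonals (difference of diagonals = 1.54 x shift of the far rail).
- near_left (a point): Inner corner of the frame, near rail and left stile, 8 mm up; fixed.
- near_right (a point): Inner corner, near rail and right stile, 8 mm up; fixed.
- far_left (a point): Inner corner, far rail and left stile, 8 mm up; moves along the frame's y with the far rail.
- far_right (a point): Inner corner, far rail and right stile, 8 mm up; moves with the far rail.
- end_left (a point): Centre of the far rail's left (+y) outer end face, 20 mm wide and 18 mm high, 9 mm up.
- end_right (a point): Centre of the far rail's right (-y) outer end face, 9 mm up.
- rule: Slide rule lying flat in the frame, roughly along the near-left to far-right diagonal, tip to the far right: aluminium channel 24 mm wide, 16 mm high, open on top, x = -95 to 85 mm, with a brass slide. Origin: on the table, under the thumb post when the slide is in; x towards the tip. About 0.45 kg, balanced within 15 mm of the post when the slide is in. It rubs on the table with 1.8 to 3.8 N.
- slide (a joint): How far the slide is drawn out (m): 0 fully in, 0.07 fully out. 0.8 N friction, less than the rule's on the table, so the channel stays put while the slide is pushed out; it stays where it is left. Once fully in, pulling on inwards moves the whole rule towards its heel. Length from heel front to tip front = 255 mm + this; the diagonal is 2.5 mm more when both noses are bottomed.
- heel (a point): Front of the fixed heel, a brass blade 6 mm wide with a slippery white nylon nose of 3 mm radius, 8 mm up (rule x = -115 mm). Bottomed in a corner it is 1.2 mm from the inner corner point.
- tip (a point): Front of the slide's white nylon nose (same blade, 6 mm wide, 3 mm radius), 8 mm up, at rule x = 140 mm + slide. Bottomed in a corner it is 1.2 mm from the inner corner point.
- post (a point): On the axis of the slide's black thumb post, an upright cylinder 16 mm in diameter from 11 to 45 mm above the table, for pushing, pulling or pinching; this point is 34 mm up. Post above 16 mm (channel top) is free all round.
- speaker: White wireless speaker, upright cylinder 84 mm in diameter, 100 mm high; origin under its centre. Leave alone.
- jar: Frosted glass jar with aluminium screw lid, 76 mm in diameter, 92 mm high; origin under its centre. Leave alone.
- remote: Blue plastic remote, 150 x 42 x 18 mm, long along its x; origin under its centre. Leave alone.
- coaster: Bamboo coaster, 96 mm in diameter, 8 mm thick; origin under its centre. Leave alone.

How it is judged:
By the outcome, as a careful person would: the job done as asked, in the order asked, and still so for the second after the job is handed in, with the robot touching nothing.
It also fails if it takes over 72 s, if anything falls off the work surface, if the arm or the gripper's body presses on something with over 40 N, if the wrist force passes 120 N, or if a joint passes its speed limit or range.

## Robot

A 6-joint arm with a two-finger parallel gripper is mounted at the origin on the work surface. World frame = base frame: x ahead of the robot, y to its left, z up, the work surface at z = 0. Lengths are in m, angles in rad, forces in N, time in s.
With the tool pointing down it reaches from about 0.35 to 0.975 m from the base axis. Payload 4.9 kg.
Tool frame: the origin (TCP) lies at the very end of the fingers, on their centre line; the grasp point (between the pads) lies 19 mm behind it; z points along the fingers, y is the line along which they close (so a half turn about z gives the same grasp; the last joint's range is limited). The gripper opens to 85 mm and grips with 20 to 120 N. Pads are 22 mm wide; open, the fingers measure 114 mm over their backs; the gripper's body (76 mm by 85 mm) begins 54 mm behind the grasp point. The pads swing forward as they close: fully open they stand 13 mm farther back than shut.
Start: joints at [1.063, 0.053, 1.613, -0, 1.476, -0.119], TCP at [0.237, 0.578, 0.231] pointing down, gripper open.
Joint ranges: [-3.01, 3.01], [-1.01, 2.22], [0.06, 2.58], [-1.02, 4.17], [0.09, 2.62], [-3.14, 3.14]. Speed limits (rad/s): [2.57, 2.57, 3.14, 3.14, 3.14, 3.14].

## Interface

Orientations are given as a unit quaternion [w, x, y, z].
In Python, from plant import state, optics, ticket, nets gives the robot as it stands. The module is installed in compiled form; this text tells all that it offers.
- The arm moves only by the shell command python3 -m inch 'ROWS' [OPENING]. ROWS is JSON, a list of rows, each an object of numbers: "dx", "dy", "dz": the shift along the tool's x, y, z as a fraction of full scale; "rx", "ry", "rz": the turn, a rotation vector about the tool's x, y, z as a fraction of full scale. In form: [{"dx": .., "dy": .., "dz": .., "rx": .., "ry": .., "rz": ..}, ...]. A call has 1 to 5 rows; each row is the pose to reach, as a shift and turn from the pose commanded when the call began, along the tool's axes at that moment; what a row does not reach only later rows make up. Full scale, the value 1, is 0.8 m for a shift and 1.5 rad for a turn. A row lasts 1/10 s, in which the tool goes at most 50 mm and 8.59 degrees, less where a joint would pass 70% of its speed; a pose out of reach is approached as far as the arm can. A call with a number of a shift or a turn outside -1 to 1 is refused whole. A call with a gripper value outside its range is refused whole. OPENING is the opening, from -1 (shut) to 1 (fully open), set as the call begins (- or left out, the last holds). The fingers move at their own pace and stop on an object; the grip force is fixed at half the most. Time passes only in rows, so rows that repeat a pose let the fingers close. It gives the time, the measured TCP pose, the force, the opening and the grip force at its end, in the units of the state.
- state(): the state, without advancing time (a new reading comes with each control period).
- optics.grab_frame(name): name is "scene" or "top" or "wrist"; returns the picture (420x560x3 uint8, red, green, blue); there is no depth.
- optics.camera_info(name): a dict with "fx", "fy", "cx", "cy" (pixels), "k1" (the pictures are not rectified: a ray, as slopes to the right and down, at radius r is drawn at 1 + k1 r^2 times it, then the intrinsics apply), "R" (3x3) and "t" (3): a world point X has camera coordinates R X + t. Camera axes: x right, y down, z forward; pixel columns grow to the right and rows downward; lengths in m; the calibration is good to about 2 mm. A picture is of the moment at which its call begins: read the wrist's pose just before it. camera_info takes no time and is no camera call; for the wrist camera it gives the pose at the moment of the call.
- ticket.job_done(): hands the job in; it is judged then, once.
Trained networks look in the newest picture that a camera, given by its name, has taken for a name from the list of things; names that differ only in an ending like _2 or _b are one class to them, and where a whole thing is asked for, a point or a joint stands for the part that bears it (a point fixed in the world has none). Each returns a list of dicts, best first, with "confidence" (0 to 1); they miss things now and then, are a little off and sometimes report something else, mostly with a low value. They report only what shows in the picture. A call takes as long as a camera call.
- nets.boxes_of(camera, name): "bbox" ([centre column, centre row, width, height] in pixels, round what is visible of it).
- nets.outline_of(camera, name): "pixels" (420x560 bool, what is visible of it) and "bbox" ([centre column, centre row, width, height] in pixels, round what is visible of it).
The state is a dict: "time": time; "joint_pos": joint angles; "joint_vel": joint speeds; "joint_efforts": joint torques, N m; "tool_pos": TCP position; "tool_rot": TCP orientation; "contact_force": force on the tool from outside, world axes, zero at the start; "ft_torque": the same for the moment, N m; "gripper_width": opening from 0.0 (shut) to 1.0 (fully open); "grasp_force": force on a finger pad.
Only numpy, scipy, OpenCV 4.12 (cv2) and the standard library are available. Lean on these libraries where they do the work, as an engineer would, in place of code of your own. Each camera call takes 0.05 s, during which the arm holds its last target. There are 200 camera calls.

## Working session

There is one attempt and no reset: what is moved stays moved. The work goes in short steps, Python scripts to look and compute and a shell command to move; the robot and the scene stay as the last step left them, time stands still between calls to the robot, and variables do not carry over. Pictures are saved under pics/ and viewed, at most 10 in all, crops included, and the job is handed in when it is done.

```bash
mkdir -p pics; ls
python3 - <<'E'
from plant import state, optics
import cv2
print(state())
for n in("top","scene"):
    im=optics.grab_frame(n); cv2.imwrite(f"pics/{n}0.png",im[:,:,::-1])
    print(n,optics.camera_info(n))
E
```

```text
pics
{'time': 0.0, 'joint_pos': array([ 1.06297362e+00,  5.33583545e-02,  1.61432537e+00,  1.50151679e-05,
        1.47600962e+00, -1.19010530e-01]), 'joint_vel': array([ 1.38726694e-03, -5.12120198e-05, -9.37561850e-04, -1.80557501e-03,
        7.07968276e-04,  1.61787071e-03]), 'joint_efforts': array([-1.26541134e-03, -3.93674612e+01, -3.70178461e+01, -1.97927429e-04,
        7.06337829e-03,  1.52291909e-05]), 'tool_pos': array([0.23661994, 0.57778714, 0.23004336]), 'tool_rot': array([-3.30941835e-04,  1.93184445e-01,  9.81161896e-01, -9.96874924e-04]), 'contact_force': array([1.29237743, 0.68551391, 0.33665409]), 'ft_torque': array([-0.06887925,  0.01822485,  0.02196652]), 'grasp_force': 0.0, 'gripper_width': 1.0039692155752518}
top {'fx': 383.9234654093119, 'fy': 383.9234654093119, 'cx': 275.6915364945675, 'cy': 201.51356686884458, 'k1': 0.004339566222192231, 'R': array([[-0.01240598, -0.99970186,  0.02103067],
       [-0.99083526,  0.00946135, -0.13474412],
       [ 0.13450497, -0.02250957, -0.99065722]]), 't': array([-0.01706618,  0.5470679 ,  0.81643976])}
scene {'fx': 532.5366342505745, 'fy': 532.5366342505745, 'cx': 276.27266501401584, 'cy': 212.11079039245095, 'k1': 0.003288772881150472, 'R': array([[-0.27414639,  0.96149329,  0.01934962],
       [ 0.65143003,  0.20046547, -0.7317462 ],
       [-0.70744799, -0.18800066, -0.68130249]]), 't': array([ 0.16409957, -0.31984631,  1.87247334])}
```

View pics/top0.png

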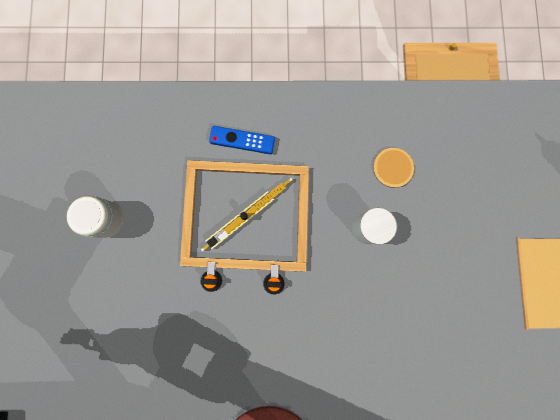

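View pics/scene0.png

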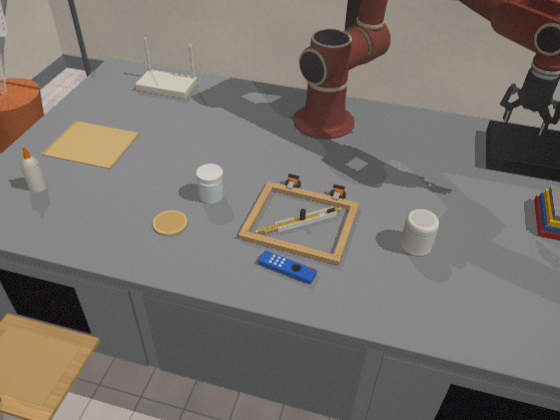

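The top view shows the frame with outer corners at about (187,161), (309,168), (306,270) and (181,265). The rule runs from (205,248) at the heel to (292,180) at the tip, with the post at (244,216). In both pictures the remote is beyond the far rail, the jar is to the right, the speaker is to the left, and the hold-downs are on the near side.

```bash
cat > h.py <<'E'
import numpy as np, cv2
from scipy.spatial.transform import Rotation as Rn
from plant import state, optics, nets
def unproj(ci,px,z):
    px=np.atleast_2d(px).astype(float)
    s=(px-[ci["cx"],ci["cy"]])/[ci["fx"],ci["fy"]]
    u=s.copy()
    for _ in range(10): u=s/(1+ci["k1"]*(u**2).sum(1,keepdims=True))
    d=np.c_[u,np.ones(len(u))]@ci["R"]; o=-ci["R"].T@ci["t"]
    return o+d*((z-o[2])/d[:,2:])
def proj(ci,X):
    c=np.atleast_2d(X)@ci["R"].T+ci["t"]; u=c[:,:2]/c[:,2:]
    u=u*(1+ci["k1"]*(u**2).sum(1,keepdims=True))
    return u*[ci["fx"],ci["fy"]]+[ci["cx"],ci["cy"]]
def rot(s): q=s["tool_rot"]; return Rn.from_quat([q[1],q[2],q[3],q[0]])
def plan(pos=None,yaw=None):
    """target TCP pos; yaw = world angle of tool y (closing line), tool down. prints row"""
    s=state(); R=rot(s); p=s["tool_pos"]
    d=R.inv().apply(np.array(pos)-p) if pos is not None else np.zeros(3)
    r=np.zeros(3)
    y=R.as_matrix()[:,1]; cur=np.arctan2(y[1],y[0])
    if yaw is not None:
        best=None
        for k in (0,np.pi):
            a=yaw+k; M=np.c_[[np.sin(a)*-1*-1,-np.cos(a),0],[np.cos(a),np.sin(a),0],[0,0,-1]]
            M=np.c_[np.cross([np.cos(a),np.sin(a),0],[0,0,-1]),[np.cos(a),np.sin(a),0],[0,0,-1]]
            v=(R.inv()*Rn.from_matrix(M)).as_rotvec()
            if best is None or np.linalg.norm(v)<np.linalg.norm(best): best=v
        r=best
    print("tcp",p.round(4),"yaw_y",round(cur,4),"j6",s["joint_pos"][5].round(2))
    print("dxyz",(d/0.8).round(4),"rxyz",(r/1.5).round(4),"dist",np.linalg.norm(d).round(3),"ang",np.linalg.norm(r).round(3))
E
python3 - <<'E'
from h import *
ci=optics.camera_info("top")
P=unproj(ci,[(187,161),(309,168),(306,270),(181,265)],.018);print(P.round(3))
print(unproj(ci,[(205,248),(292,180)],.01).round(3),unproj(ci,(244,216),.045).round(3))
w=optics.camera_info("wrist");s=state();R=rot(s)
print("cam in tool",R.inv().apply(-w["R"].T@w["t"]-s["tool_pos"]),(w["R"]@R.as_matrix()).round(3),w["fx"],w["cx"])
c=P.mean(0);print(c);plan([c[0],c[1],.3],np.pi/2)
E
```

```text
[[ 0.645  0.179  0.018]
 [ 0.627 -0.101  0.018]
 [ 0.395 -0.089  0.018]
 [ 0.41   0.188  0.018]]
[[ 0.447  0.137  0.01 ]
 [ 0.6   -0.062  0.01 ]] [[0.514 0.047 0.045]]
cam in tool [ 0.06715009  0.00046752 -0.14385553] [[ 0.     1.    -0.001]
 [-0.964 -0.    -0.267]
 [-0.267  0.001  0.964]] 317.4322695081365 278.2242279946378
[0.51920562 0.04408731 0.018     ]
tcp [0.2367 0.5778 0.2302] yaw_y 1.1819 j6 -0.12
dxyz [-0.5797 -0.4837 -0.0865] rxyz [-0.0012 -0.0004 -0.2592] dist 0.608 ang 0.389
```

```bash
R='{"dx":-0.6,"dy":-0.49,"dz":0,"rz":-0.26}'; python3 -m inch '[{"dx":-0.6,"dy":-0.49,"rz":-0.26},{"dx":-0.6,"dy":-0.49,"rz":-0.26},{"dx":-0.6,"dy":-0.49,"rz":-0.26},{"dx":-0.6,"dy":-0.49,"rz":-0.26},{"dx":-0.6,"dy":-0.49,"rz":-0.26}]' -1; python3 -c "
from h import *
plan([.5,.044,.2],np.pi/2)"
```

```text
tcp [0.2367 0.5778 0.2302] yaw_y 1.1819 j6 -0.12
dxyz [-0.5576 -0.4926  0.0385] rxyz [-0.0012 -0.0004 -0.2592] dist 0.596 ang 0.389validation failed for argument at $[0]...
```

```bash
python3 -m inch '[{"dx":-0.6,"dy":-0.49,"dz":0,"rx":0,"ry":0,"rz":-0.26},{"dx":-0.6,"dy":-0.49,"dz":0,"rx":0,"ry":0,"rz":-0.26},{"dx":-0.6,"dy":-0.49,"dz":0,"rx":0,"ry":0,"rz":-0.26},{"dx":-0.6,"dy":-0.49,"dz":0,"rx":0,"ry":0,"rz":-0.26},{"dx":-0.6,"dy":-0.49,"dz":0,"rx":0,"ry":0,"rz":-0.26}]' -1; python3 -c "
from h import *
plan([.5,.044,.2],np.pi/2)"
```

```text
time: 0.6
tool_pos: [0.3555, 0.3585, 0.2308]
tool_rot: [-0.0, -0.001, 1.0, -0.0]
contact_force: [1.4, 0.1, -1.2]
gripper_width: 0.142
grasp_force: 0.0
tcp [0.3555 0.3585 0.2308] yaw_y 1.5727 j6 -0.93
dxyz [-0.1799 -0.3935  0.0386] rxyz [-0.0003 -0.0002  0.0013] dist 0.347 ang 0.002
```

```bash
python3 -m inch '[{"dx":-0.18,"dy":-0.393,"dz":0,"rx":0,"ry":0,"rz":0},{"dx":-0.18,"dy":-0.393,"dz":0,"rx":0,"ry":0,"rz":0},{"dx":-0.18,"dy":-0.393,"dz":0.039,"rx":0,"ry":0,"rz":0},{"dx":-0.18,"dy":-0.393,"dz":0.039,"rx":0,"ry":0,"rz":0},{"dx":-0.18,"dy":-0.393,"dz":0.039,"rx":0,"ry":0,"rz":0}]' ;  python3 -m inch '[{"dx":-0.05,"dy":-0.11,"dz":0.01,"rx":0,"ry":0,"rz":0},{"dx":-0.05,"dy":-0.11,"dz":0.01,"rx":0,"ry":0,"rz":0},{"dx":-0.05,"dy":-0.11,"dz":0.01,"rx":0,"ry":0,"rz":0},{"dx":-0.05,"dy":-0.11,"dz":0.01,"rx":0,"ry":0,"rz":0}]'
python3 - <<'E'
from h import *
s=state();ci=optics.camera_info("wrist");im=optics.grab_frame("wrist");cv2.imwrite("pics/w1.png",im[:,:,::-1])
np.savez("w1.npz",im=im,**ci); print(s["contact_force"],s["joint_pos"].round(2))
for n in("frame","far_rail","left_stile","rule","slide"):
    o=nets.outline_of("wrist",n)
    if o: print(n,o[0]["confidence"],np.round(o[0]["bbox"]))
E
```

```text
time: 1.1
tool_pos: [0.4593, 0.1324, 0.212]
tool_rot: [0.0, -0.001, 1.0, 0.0]
contact_force: [1.0, 0.3, -0.0]
gripper_width: 0.001
grasp_force: 0.0
time: 1.5
tool_pos: [0.499, 0.0455, 0.2037]
tool_rot: [-0.001, 0.001, 1.0, 0.0]
contact_force: [0.3, 1.1, -0.3]
gripper_width: 0.001
grasp_force: 0.0
[ 0.32474998  1.10503897 -0.29539134] [-0.06 -0.23  1.92  0.    1.45 -1.63]
frame 0.61 [285. 166. 281. 274.]
far_rail 0.91 [274. 290. 243.  18.]
left_stile 0.59 [398. 207.  44. 177.]
rule 0.64 [282. 204. 189. 146.]
slide 0.87 [259. 222. 141. 106.]
```

View pics/w1.png

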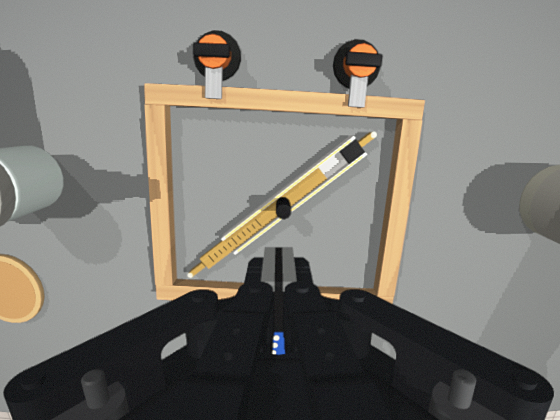

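The wrist view shows the near rail at the top with both hold-downs. The rule's heel is at (374,134), the post at (283,207) and the tip at (190,276). The gripper hides part of the far rail. Next I'll fit the frame model (x, y, yaw, shift) to the wood mask.

```bash
cat > fit.py <<'E'
from h import *
from scipy.optimize import minimize
def corners(p):
    x,y,a,s=p; th=np.arcsin(s/.2); h=.2*np.cos(th)
    M=np.array([[np.cos(a),-np.sin(a)],[np.sin(a),np.cos(a)]])
    f=lambda q:np.array(q)@M.T+[x,y]
    xf=-.1+h
    return dict(nl=f((-.1,.12)),nr=f((-.1,-.12)),fl=f((xf,.12+s)),fr=f((xf,-.12+s)),el=f((xf+.01,.14+s)),er=f((xf+.01,-.14+s)),M=M,f=f,xf=xf)
def boxes(p):
    x,y,a,s=p; c=corners(p); f=c["f"]; xf=c["xf"]
    L=[[(-.12,-.14),(-.1,-.14),(-.1,.14),(-.12,.14)],[(xf,-.14+s),(xf+.02,-.14+s),(xf+.02,.14+s),(xf,.14+s)]]
    for q in(.12,-.14): L.append([(-.1,q),(-.1,q+.02),(xf,q+.02+s),(xf,q+s)])
    return [np.vstack([np.c_[f(l),np.full(4,z)] for z in(0,.018)]) for l in L]
def wood(im):
    h=cv2.cvtColor(im,cv2.COLOR_RGB2HSV).astype(int)
    return (h[...,0]>8)&(h[...,0]<25)&(h[...,1]>60)&(h[...,2]>70)
def render(p,ci,sh,off):
    m=np.zeros(sh,np.uint8)
    for b in boxes(p):
        q=proj(ci,b)+off
        hull=cv2.convexHull(q.astype(np.float32))[:,0]
        cv2.fillConvexPoly(m,np.round(hull*64).astype(np.int32),255,lineType=cv2.LINE_AA,shift=6)
    return m/255.
def fit(views,p0,offs=False):
    """views: list of (im,ci); p0 in m,rad"""
    W=[]
    for im,ci in views:
        m0=render(p0,ci,im.shape[:2],(0,0)); band=cv2.dilate((m0>0).astype(np.uint8),np.ones((25,25)))>0
        dark=cv2.dilate((im.max(2)<60).astype(np.uint8),np.ones((7,7)))>0
        W.append((wood(im).astype(float),band&~dark))
    n=len(views)
    def cost(v):
        p=v[:4]/1000*[1,1,5,1]; c=0; 
        for i,((im,ci),(m,w)) in enumerate(zip(views,W)):
            o=v[4+2*i:6+2*i] if offs and i>0 and False else ((0,0) if i==0 or not offs else v[4:6])
            c+=(np.abs(render(p,ci,im.shape[:2],o)-m)*w).sum()/ (m*w).sum()
        return c
    v0=np.r_[np.array(p0)*1000/[1,1,5,1],[0,0] if offs else []]
    S=np.vstack([v0]+[v0+4*e for e in np.eye(len(v0))])
    r=minimize(cost,v0,method="Nelder-Mead",options=dict(initial_simplex=S,xatol=.02,fatol=1e-5,maxiter=600))
    r=minimize(cost,r.x,method="Nelder-Mead",options=dict(initial_simplex=np.vstack([r.x]+[r.x-3*e for e in np.eye(len(v0))]),xatol=.02,fatol=1e-5,maxiter=600))
    return r.x[:4]/1000*[1,1,5,1],r.fun,r.x[4:]
E
python3 - <<'E'
from fit import *
d=np.load("w1.npz");w=(d["im"],{k:d[k] for k in d if k!="im"})
t=(cv2.imread("pics/top0.png")[:,:,::-1].copy(),optics.camera_info("top"))
p0=(.52,.044,-.054,0.)
for n,v,o in(("w",[w],0),("t",[t],0),("both",[w,t],1)):
    p,f,of=fit(v,p0,o); print(n,p.round(4),round(f,3),of.round(2))
    c=corners(p); print({k:c[k].round(4) for k in("nl","nr","fl","fr")})
    if n=="w": np.save("pw.npy",p)
# rule points in wrist image
ci=w[1]; H=unproj(ci,(376,133),.009)[0];T=unproj(ci,(188,277),.009)[0];P=unproj(ci,(281,213),.045)[0]
print("heel",H,"tip",T,"len",np.linalg.norm(T-H),"ang",np.arctan2(*(T-H)[1::-1]),"post",P)
im=w[0];cv2.imwrite("pics/w1c.png",cv2.resize(im[100:300,160:400,::-1],None,fx=3,fy=3,interpolation=cv2.INTER_CUBIC))
E
```

```text
w [ 0.5203  0.0462 -0.0573  0.0018] 0.128 []
{'nl': array([0.4273, 0.1717]), 'nr': array([ 0.4136, -0.0679]), 'fl': array([0.6271, 0.1621]), 'fr': array([ 0.6134, -0.0776])}
t [ 0.5201  0.0446 -0.0575  0.0017] 0.166 []
{'nl': array([0.4272, 0.1701]), 'nr': array([ 0.4134, -0.0695]), 'fl': array([0.6269, 0.1604]), 'fr': array([ 0.6131, -0.0793])}
both [ 0.5203  0.0461 -0.0576  0.002 ] 0.295 [0.73 0.03]
{'nl': array([0.4273, 0.1717]), 'nr': array([ 0.4135, -0.0679]), 'fl': array([0.6271, 0.1621]), 'fr': array([ 0.6133, -0.0775])}
heel [0.44286596 0.14868658 0.009     ] tip [ 0.60867525 -0.06092668  0.009     ] len 0.26726473681134433 ang -0.9015520666226253 post [0.51951612 0.04882733 0.045     ]
```

View pics/w1c.png

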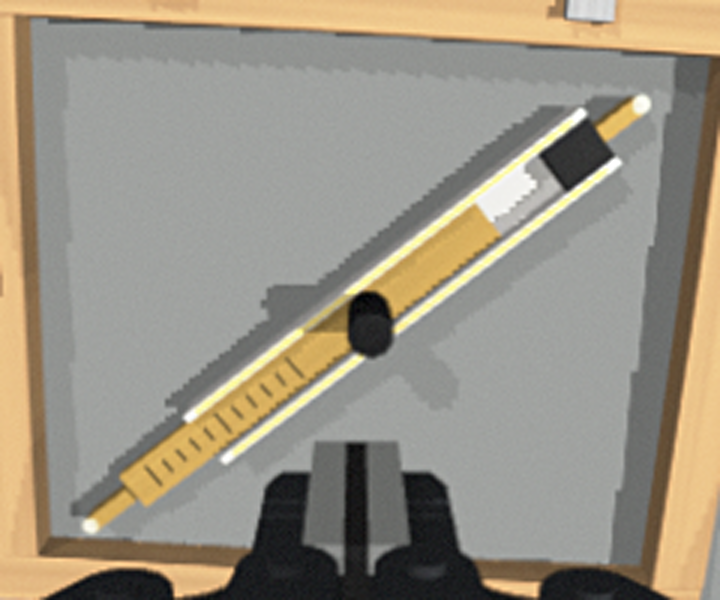

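```bash
for i in 1; do python3 -m inch '[{"dx":0,"dy":0,"dz":0,"rx":0,"ry":0,"rz":0.5},{"dx":0,"dy":0,"dz":0,"rx":0,"ry":0,"rz":0.5},{"dx":0,"dy":0,"dz":0,"rx":0,"ry":0,"rz":0.5},{"dx":0,"dy":0,"dz":0,"rx":0,"ry":0,"rz":0.5},{"dx":0,"dy":0,"dz":0,"rx":0,"ry":0,"rz":0.5}]' 0; done >/dev/null
python3 -m inch '[{"dx":0,"dy":0,"dz":0,"rx":0,"ry":0,"rz":0.5},{"dx":0,"dy":0,"dz":0,"rx":0,"ry":0,"rz":0.5},{"dx":0,"dy":0,"dz":0,"rx":0,"ry":0,"rz":0.5},{"dx":0,"dy":0,"dz":0,"rx":0,"ry":0,"rz":0.5},{"dx":0,"dy":0,"dz":0,"rx":0,"ry":0,"rz":0.5}]' >/dev/null
python3 -m inch '[{"dx":0,"dy":0,"dz":0,"rx":0,"ry":0,"rz":0.5},{"dx":0,"dy":0,"dz":0,"rx":0,"ry":0,"rz":0.5},{"dx":0,"dy":0,"dz":0,"rx":0,"ry":0,"rz":0.5},{"dx":0,"dy":0,"dz":0,"rx":0,"ry":0,"rz":0.5},{"dx":0,"dy":0,"dz":0,"rx":0,"ry":0,"rz":0.5}]'
python3 - <<'E'
from h import *
d=np.load("w1.npz");ci={k:d[k] for k in d if k!="im"}
P=unproj(ci,(283.3,211.7),.045)[0];H=unproj(ci,(375.5,133.3),.009)[0];T=unproj(ci,(189,276.5),.009)[0]
print(P,H,T,np.linalg.norm(T-H)-.255,np.linalg.norm((P-H)[:2])-.115,np.arctan2(*(T-H)[1::-1]))
plan([P[0],P[1],.1],np.arctan2(*(T-H)[1::-1]))
E
```

```text
time: 3.3
tool_pos: [0.4991, 0.0473, 0.2046]
tool_rot: [0.0, 0.903, 0.43, 0.0]
contact_force: [-0.1, -0.2, 0.6]
gripper_width: 0.499
grasp_force: 0.0
[0.51817914 0.05110584 0.045     ] [0.44317811 0.14817835 0.009     ] [ 0.60801098 -0.05967439  0.009     ] 0.010278407124819255 0.0076712135249054625 -0.900321593893739
tcp [0.4991 0.0473 0.2046] yaw_y -0.6825 j6 0.63
dxyz [0.0188 0.0155 0.1308] rxyz [ 0.0002 -0.0002  0.1452] dist 0.106 ang 0.218
```

```bash
python3 -m inch '[{"dx":0.019,"dy":0.0155,"dz":0.05,"rx":0,"ry":0,"rz":0.145},{"dx":0.019,"dy":0.0155,"dz":0.1,"rx":0,"ry":0,"rz":0.145},{"dx":0.019,"dy":0.0155,"dz":0.131,"rx":0,"ry":0,"rz":0.145},{"dx":0.019,"dy":0.0155,"dz":0.131,"rx":0,"ry":0,"rz":0.145},{"dx":0.019,"dy":0.0155,"dz":0.131,"rx":0,"ry":0,"rz":0.145}]'
python3 - <<'E'
from h import *
s=state();ci=optics.camera_info("wrist");im=optics.grab_frame("wrist");cv2.imwrite("pics/w2.png",im[:,:,::-1])
np.savez("w2.npz",im=im,**ci)
print(proj(ci,[[.5182,.0511,.045]]))
plan([.5182,.0511,.022],-.9003)
E
```

```text
time: 3.8
tool_pos: [0.5184, 0.051, 0.1001]
tool_rot: [-0.0, 0.943, 0.332, -0.0]
contact_force: [-0.4, -0.7, 1.6]
gripper_width: 0.503
grasp_force: 0.0
[[277.78166045 228.77432095]]
tcp [0.5195 0.0508 0.1015] yaw_y -0.8946 j6 0.85
dxyz [-0.0012 -0.0014  0.0993] rxyz [ 0.0012 -0.0014  0.0038] dist 0.079 ang 0.006
```

View pics/w2.png

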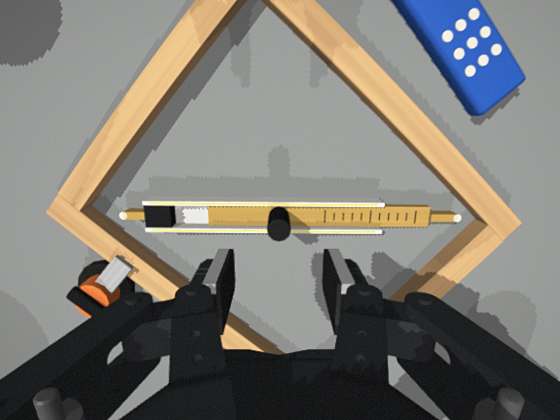

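Post top is at about (279,227), where I predicted (278,229), and it lies between the open pads. The rule is level in the picture, so it is aligned with the tool y axis. I'll descend and pinch.

```bash
python3 -m inch '[{"dx":-0.001,"dy":0,"dz":0.05,"rx":0,"ry":0,"rz":0},{"dx":-0.001,"dy":0,"dz":0.098,"rx":0,"ry":0,"rz":0},{"dx":-0.001,"dy":0,"dz":0.098,"rx":0,"ry":0,"rz":0},{"dx":-0.001,"dy":0,"dz":0.098,"rx":0,"ry":0,"rz":0}]'
python3 -m inch '[{"dx":0,"dy":0,"dz":0,"rx":0,"ry":0,"rz":0},{"dx":0,"dy":0,"dz":0,"rx":0,"ry":0,"rz":0},{"dx":0,"dy":0,"dz":0,"rx":0,"ry":0,"rz":0},{"dx":0,"dy":0,"dz":0,"rx":0,"ry":0,"rz":0}]' -1
python3 - <<'E'
from h import *
plan([.4980,.0769,.022],-.930)
E
```

```text
time: 4.25
tool_pos: [0.5189, 0.05, 0.023]
tool_rot: [0.0, 0.944, 0.331, 0.001]
contact_force: [-0.0, -0.7, 0.6]
gripper_width: 0.503
grasp_force: 0.0
time: 4.65
tool_pos: [0.5203, 0.0499, 0.0246]
tool_rot: [0.001, 0.944, 0.331, 0.002]
contact_force: [-1.3, 0.0, 5.6]
gripper_width: 0.161
grasp_force: 58.4
tcp [0.5203 0.0499 0.0246] yaw_y -0.8955 j6 0.85
dxyz [-0.0006 -0.0438  0.0031] rxyz [ 0.0022 -0.0027  0.023 ] dist 0.035 ang 0.035
```

```bash
python3 -m inch '[{"dx":0,"dy":-0.01,"dz":-0.001,"rx":0,"ry":0,"rz":0.023},{"dx":0,"dy":-0.02,"dz":-0.001,"rx":0,"ry":0,"rz":0.023},{"dx":0,"dy":-0.03,"dz":-0.001,"rx":0,"ry":0,"rz":0.023},{"dx":0,"dy":-0.04,"dz":-0.001,"rx":0,"ry":0,"rz":0.023},{"dx":0,"dy":-0.04,"dz":-0.001,"rx":0,"ry":0,"rz":0.023}]'
python3 - <<'E'
from h import *
s=state();R=rot(s);print(R.inv().apply(s["contact_force"]).round(2))
ci=optics.camera_info("wrist");im=optics.grab_frame("wrist");cv2.imwrite("pics/w3.png",im[:,:,::-1])
np.savez("w3.npz",im=im,**ci)
s=state();print(s["tool_pos"],R.inv().apply(s["contact_force"]).round(2))
plan([.4968,.0785,.022],-.930)
E
```

```text
time: 5.15
tool_pos: [0.4996, 0.0754, 0.0245]
tool_rot: [0.001, 0.949, 0.316, 0.002]
contact_force: [0.8, -1.9, 7.8]
gripper_width: 0.158
grasp_force: 59.7
[-0.44  2.07 -7.75]
[0.49963663 0.07542838 0.02454958] [ 0.15  1.07 -8.16]
tcp [0.4996 0.0754 0.0245] yaw_y -0.9287 j6 0.93
dxyz [-0.0006 -0.0052  0.0032] rxyz [ 0.0019 -0.0025  0.0009] dist 0.005 ang 0.005
```

View pics/w3.png

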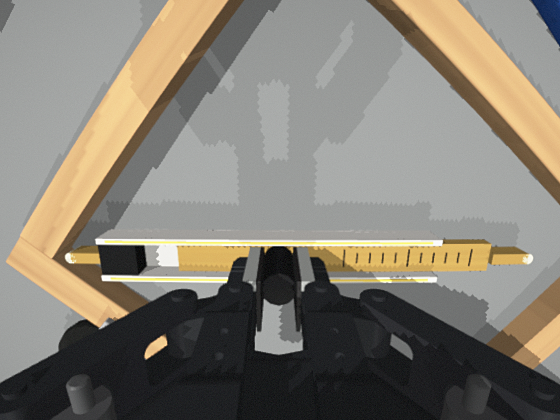

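The heel nose is at (68,258), just short of the near-left corner at about (58,262). The tip is at (529,258). The slide looks to be in. The pinch presses the rule down by about 8 N, so I'll loosen the grip slightly and pull with the pad in small steps, stopping on a force check.

```bash
cat > chk.py <<'E'
import sys
from h import *
# chk.py axis limit : print tool-frame force, exit 1 when |force| along tool y (sign) exceeds the limit
s=state();R=rot(s);f=R.inv().apply(s["contact_force"]);p=R.as_matrix()[:,1]
B=np.array([np.cos(-.93),np.sin(-.93)]) if len(sys.argv)<3 else np.array([np.cos(float(sys.argv[2])),np.sin(float(sys.argv[2]))])
print("t",round(s["time"],2),"F",f.round(1),"along",round(float(s["tool_pos"][:2]@B)*1000,2),"lat",round(float(s["tool_pos"][:2]@[-B[1],B[0]])*1000,2),"z",s["tool_pos"][2].round(4),"w",round(s["gripper_width"],3))
sys.exit(abs(f[1])>float(sys.argv[1]))
E
python3 -m inch '[{"dx":0,"dy":0,"dz":-0.001,"rx":0,"ry":0,"rz":0},{"dx":0,"dy":0,"dz":-0.001,"rx":0,"ry":0,"rz":0}]' -0.61 >/dev/null; python3 chk.py 5.5 &&
python3 -m inch '[{"dx":0,"dy":-0.002,"dz":0,"rx":0,"ry":0,"rz":0},{"dx":0,"dy":-0.002,"dz":0,"rx":0,"ry":0,"rz":0}]'>/dev/null && python3 chk.py 5.5 &&
python3 -m inch '[{"dx":0,"dy":-0.002,"dz":0,"rx":0,"ry":0,"rz":0},{"dx":0,"dy":-0.002,"dz":0,"rx":0,"ry":0,"rz":0}]'>/dev/null && python3 chk.py 5.5 &&
python3 -m inch '[{"dx":0,"dy":-0.001,"dz":0,"rx":0,"ry":0,"rz":0},{"dx":0,"dy":-0.001,"dz":0,"rx":0,"ry":0,"rz":0}]'>/dev/null && python3 chk.py 5.5 &&
python3 -m inch '[{"dx":0,"dy":-0.001,"dz":0,"rx":0,"ry":0,"rz":0},{"dx":0,"dy":-0.001,"dz":0,"rx":0,"ry":0,"rz":0}]'>/dev/null && python3 chk.py 5.5 &&
python3 -m inch '[{"dx":0,"dy":-0.001,"dz":0,"rx":0,"ry":0,"rz":0},{"dx":0,"dy":-0.001,"dz":0,"rx":0,"ry":0,"rz":0}]'>/dev/null && python3 chk.py 5.5
```

```text
t 5.4 F [ 2.   2.4 -1.8] along 237.72 lat 444.32 z 0.0235 w 0.196False
```

```bash
sed -i 's/sys.exit(abs(f\[1\])>float(sys.argv\[1\]))/sys.exit(int(abs(f[1])>float(sys.argv[1])))/' chk.py
python3 -m inch '[{"dx":0,"dy":-0.002,"dz":0,"rx":0,"ry":0,"rz":0},{"dx":0,"dy":-0.002,"dz":0,"rx":0,"ry":0,"rz":0}]'>/dev/null && python3 chk.py 5.5 &&
python3 -m inch '[{"dx":0,"dy":-0.002,"dz":0,"rx":0,"ry":0,"rz":0},{"dx":0,"dy":-0.002,"dz":0,"rx":0,"ry":0,"rz":0}]'>/dev/null && python3 chk.py 5.5 &&
python3 -m inch '[{"dx":0,"dy":-0.001,"dz":0,"rx":0,"ry":0,"rz":0},{"dx":0,"dy":-0.001,"dz":0,"rx":0,"ry":0,"rz":0}]'>/dev/null && python3 chk.py 5.5 &&
python3 -m inch '[{"dx":0,"dy":-0.001,"dz":0,"rx":0,"ry":0,"rz":0},{"dx":0,"dy":-0.001,"dz":0,"rx":0,"ry":0,"rz":0}]'>/dev/null && python3 chk.py 5.5 &&
python3 -m inch '[{"dx":0,"dy":-0.001,"dz":0,"rx":0,"ry":0,"rz":0},{"dx":0,"dy":-0.001,"dz":0,"rx":0,"ry":0,"rz":0}]'>/dev/null && python3 chk.py 5.5 &&
python3 -m inch '[{"dx":0,"dy":-0.001,"dz":0,"rx":0,"ry":0,"rz":0},{"dx":0,"dy":-0.001,"dz":0,"rx":0,"ry":0,"rz":0}]'>/dev/null && python3 chk.py 5.5
```

```text
t 5.6 F [ 0.5  3.5 -3. ] along 236.28 lat 444.08 z 0.0232 w 0.197
t 5.8 F [ 0.2  4.5 -3.7] along 234.64 lat 444.01 z 0.0231 w 0.194
t 6.0 F [ 0.7  5.  -3.4] along 234.01 lat 444.02 z 0.0231 w 0.196
t 6.2 F [ 0.5  8.1 -2.5] along 233.8 lat 444.01 z 0.0231 w 0.193
```

```bash
python3 -m inch '[{"dx":0,"dy":0.005,"dz":0,"rx":0,"ry":0,"rz":0},{"dx":0,"dy":0.018,"dz":0,"rx":0,"ry":0,"rz":0},{"dx":0,"dy":0.033,"dz":0,"rx":0,"ry":0,"rz":0},{"dx":0,"dy":0.046,"dz":0,"rx":0,"ry":0,"rz":0},{"dx":0,"dy":0.05,"dz":0,"rx":0,"ry":0,"rz":0}]' >/dev/null; python3 chk.py 3 &&
python3 -m inch '[{"dx":0,"dy":0.0015,"dz":0,"rx":0,"ry":0,"rz":0},{"dx":0,"dy":0.0015,"dz":0,"rx":0,"ry":0,"rz":0}]'>/dev/null && python3 chk.py 3.5 &&
python3 -m inch '[{"dx":0,"dy":0.0015,"dz":0,"rx":0,"ry":0,"rz":0},{"dx":0,"dy":0.0015,"dz":0,"rx":0,"ry":0,"rz":0}]'>/dev/null && python3 chk.py 3.5 &&
python3 -m inch '[{"dx":0,"dy":0.0015,"dz":0,"rx":0,"ry":0,"rz":0},{"dx":0,"dy":0.0015,"dz":0,"rx":0,"ry":0,"rz":0}]'>/dev/null && python3 chk.py 3.5 &&
python3 -m inch '[{"dx":0,"dy":0.0015,"dz":0,"rx":0,"ry":0,"rz":0},{"dx":0,"dy":0.0015,"dz":0,"rx":0,"ry":0,"rz":0}]'>/dev/null && python3 chk.py 3.5 &&
python3 -m inch '[{"dx":0,"dy":0.0015,"dz":0,"rx":0,"ry":0,"rz":0},{"dx":0,"dy":0.0015,"dz":0,"rx":0,"ry":0,"rz":0}]'>/dev/null && python3 chk.py 3.5 &&
python3 -m inch '[{"dx":0,"dy":0.0015,"dz":0,"rx":0,"ry":0,"rz":0},{"dx":0,"dy":0.0015,"dz":0,"rx":0,"ry":0,"rz":0}]'>/dev/null && python3 chk.py 3.5 &&
python3 -m inch '[{"dx":0,"dy":0.0015,"dz":0,"rx":0,"ry":0,"rz":0},{"dx":0,"dy":0.0015,"dz":0,"rx":0,"ry":0,"rz":0}]'>/dev/null && python3 chk.py 3.5 &&
python3 -m inch '[{"dx":0,"dy":0.0015,"dz":0,"rx":0,"ry":0,"rz":0},{"dx":0,"dy":0.0015,"dz":0,"rx":0,"ry":0,"rz":0}]'>/dev/null && python3 chk.py 3.5
```

```text
t 6.7 F [ 0.3 -1.   0.2] along 273.74 lat 443.45 z 0.0224 w 0.196
t 6.9 F [ 0.1 -0.8  0.2] along 274.17 lat 443.83 z 0.0228 w 0.198
t 7.1 F [-0.1  0.6 -0.4] along 275.03 lat 443.92 z 0.0229 w 0.195
t 7.3 F [-0.1  0.1 -0.3] along 276.29 lat 443.91 z 0.0229 w 0.197
t 7.5 F [-0.1  0.2 -0.6] along 277.62 lat 443.86 z 0.0229 w 0.193
t 7.7 F [ 0.1 -1.  -1.4] along 278.92 lat 443.84 z 0.0229 w 0.191
t 7.9 F [-0.  -0.5  0.3] along 280.14 lat 443.85 z 0.0229 w 0.202
t 8.1 F [-0.3 -0.8 -0. ] along 281.29 lat 443.85 z 0.0229 w 0.196
t 8.3 F [ 0.  -0.3 -0.7] along 282.47 lat 443.82 z 0.0228 w 0.197
```

```bash
python3 -m inch '[{"dx":0,"dy":0.0015,"dz":0,"rx":0,"ry":0,"rz":0},{"dx":0,"dy":0.0015,"dz":0,"rx":0,"ry":0,"rz":0}]'>/dev/null && python3 chk.py 3 &&
python3 -m inch '[{"dx":0,"dy":0.0015,"dz":0,"rx":0,"ry":0,"rz":0},{"dx":0,"dy":0.0015,"dz":0,"rx":0,"ry":0,"rz":0}]'>/dev/null && python3 chk.py 3 &&
python3 -m inch '[{"dx":0,"dy":0.0015,"dz":0,"rx":0,"ry":0,"rz":0},{"dx":0,"dy":0.0015,"dz":0,"rx":0,"ry":0,"rz":0}]'>/dev/null && python3 chk.py 3 &&
python3 -m inch '[{"dx":0,"dy":0.0015,"dz":0,"rx":0,"ry":0,"rz":0},{"dx":0,"dy":0.0015,"dz":0,"rx":0,"ry":0,"rz":0}]'>/dev/null && python3 chk.py 3 &&
python3 -m inch '[{"dx":0,"dy":0.0015,"dz":0,"rx":0,"ry":0,"rz":0},{"dx":0,"dy":0.0015,"dz":0,"rx":0,"ry":0,"rz":0}]'>/dev/null && python3 chk.py 3 &&
python3 -m inch '[{"dx":0,"dy":0.0015,"dz":0,"rx":0,"ry":0,"rz":0},{"dx":0,"dy":0.0015,"dz":0,"rx":0,"ry":0,"rz":0}]'>/dev/null && python3 chk.py 3 &&
python3 -m inch '[{"dx":0,"dy":0.0015,"dz":0,"rx":0,"ry":0,"rz":0},{"dx":0,"dy":0.0015,"dz":0,"rx":0,"ry":0,"rz":0}]'>/dev/null && python3 chk.py 3 &&
python3 -m inch '[{"dx":0,"dy":0.0015,"dz":0,"rx":0,"ry":0,"rz":0},{"dx":0,"dy":0.0015,"dz":0,"rx":0,"ry":0,"rz":0}]'>/dev/null && python3 chk.py 3 &&
python3 -m inch '[{"dx":0,"dy":0.0015,"dz":0,"rx":0,"ry":0,"rz":0},{"dx":0,"dy":0.0015,"dz":0,"rx":0,"ry":0,"rz":0}]'>/dev/null && python3 chk.py 3 &&
python3 -m inch '[{"dx":0,"dy":0.0015,"dz":0,"rx":0,"ry":0,"rz":0},{"dx":0,"dy":0.0015,"dz":0,"rx":0,"ry":0,"rz":0}]'>/dev/null && python3 chk.py 3 &&
python3 -m inch '[{"dx":0,"dy":0.0015,"dz":0,"rx":0,"ry":0,"rz":0},{"dx":0,"dy":0.0015,"dz":0,"rx":0,"ry":0,"rz":0}]'>/dev/null && python3 chk.py 3 &&
python3 -m inch '[{"dx":0,"dy":0.0015,"dz":0,"rx":0,"ry":0,"rz":0},{"dx":0,"dy":0.0015,"dz":0,"rx":0,"ry":0,"rz":0}]'>/dev/null && python3 chk.py 3
```

```text
t 8.5 F [ 0.8 -0.3 -0.5] along 283.69 lat 443.8 z 0.0228 w 0.194
t 8.7 F [ 0.1 -1.2  0.1] along 284.75 lat 443.82 z 0.0228 w 0.197
t 8.9 F [-0.7 -4.2 -2. ] along 285.26 lat 443.84 z 0.0228 w 0.193
```

```bash
python3 -m inch '[{"dx":0,"dy":0.0005,"dz":0,"rx":0,"ry":0,"rz":0},{"dx":0,"dy":0.0005,"dz":0,"rx":0,"ry":0,"rz":0},{"dx":0,"dy":0.0005,"dz":0,"rx":0,"ry":0,"rz":0}]'>/dev/null; python3 chk.py 3
python3 - <<'E'
from h import *
ci=optics.camera_info("wrist");im=optics.grab_frame("wrist");np.savez("w4.npz",im=im,**ci)
cv2.imwrite("pics/w4.png",im[:,:,::-1])
E
```

```text
t 9.2 F [ 0.  -5.4 -2.3] along 285.34 lat 443.82 z 0.0227 w 0.197
```

View pics/w4.png

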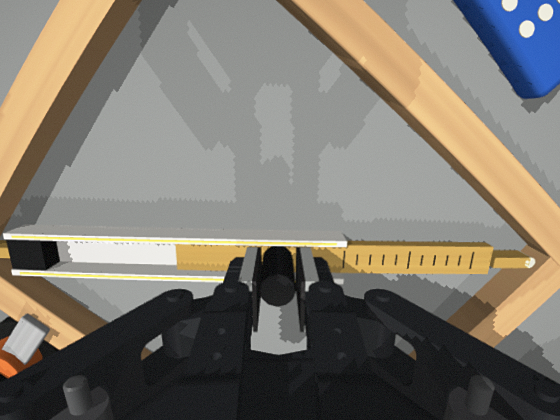

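The tip nose is at (531,263), near the far-right corner, and the heel is out of view on the left. I'll zoom in on the tip and overlay the fitted model on the top view.

Run:
```python
from fit import *
d=np.load("w4.npz");im=d["im"]
a=cv2.resize(im[220:310,470:560],(400,400),interpolation=cv2.INTER_CUBIC)
# top view: current, rectify to frame coordinates at z=.018
ci=optics.camera_info("top");t=optics.grab_frame("top");np.savez("t4.npz",im=t,**ci)
p=np.load("pw.npy");f=corners(p)["f"]
def warp(im,ci,z,x0,x1,y0,y1,n=400):
    gx=np.linspace(x1,x0,n);gy=np.linspace(y1,y0,n);Y,X=np.meshgrid(gy,gx)
    W=np.c_[f(np.c_[X.ravel(),Y.ravel()]),np.full(X.size,z)]
    q=proj(ci,W).reshape(n,n,2).astype(np.float32);return cv2.remap(im,q[...,0],q[...,1],cv2.INTER_CUBIC)
w1=np.load("w1.npz");c1={k:w1[k] for k in w1 if k!="im"}
b=warp(w1["im"],c1,.018,-.15,.15,-.15,.15);e=warp(t,ci,.018,-.15,.15,-.15,.15)
for m in(b,e):
    for y in(.14,.12,-.12,-.14): c=int((.15-y)/.3*399);cv2.line(m,(c,0),(c,399),(255,0,0),1)
cv2.imwrite("pics/c4.png",np.hstack([np.vstack([b,np.zeros_like(a)])[:600],np.vstack([e,a])[:600]])[:,:,::-1]) if 0 else cv2.imwrite("pics/c4.png",np.vstack([np.hstack([cv2.resize(b,(400,300)),cv2.resize(e,(400,300))]),np.hstack([a[50:350],np.zeros((300,400,3),np.uint8)])])[:,:,::-1])
```

View pics/c4.png

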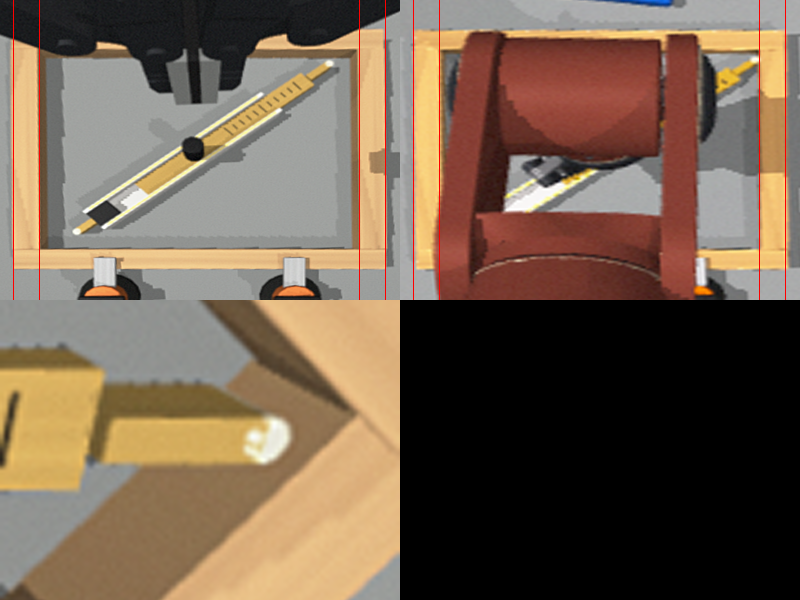

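In the crop, the far-right corner at 8 mm up is at about (297,384), but the tip nose is at (288,440). So it is resting on the right stile about 6 mm short of the corner, held by pad friction. I'll ease the post sideways (tool +x) so the tip slides into the corner, then press again.

```bash
python3 -m inch '[{"dx":0.001,"dy":0,"dz":0,"rx":0,"ry":0,"rz":0},{"dx":0.002,"dy":0,"dz":0,"rx":0,"ry":0,"rz":0}]'>/dev/null; python3 chk.py 7 &&
python3 -m inch '[{"dx":0.001,"dy":0,"dz":0,"rx":0,"ry":0,"rz":0},{"dx":0.002,"dy":0,"dz":0,"rx":0,"ry":0,"rz":0}]'>/dev/null; python3 chk.py 4 && 
python3 -m inch '[{"dx":0,"dy":0.001,"dz":0,"rx":0,"ry":0,"rz":0},{"dx":0,"dy":0.001,"dz":0,"rx":0,"ry":0,"rz":0}]'>/dev/null && python3 chk.py 4 && 
python3 -m inch '[{"dx":0,"dy":0.001,"dz":0,"rx":0,"ry":0,"rz":0},{"dx":0,"dy":0.001,"dz":0,"rx":0,"ry":0,"rz":0}]'>/dev/null && python3 chk.py 4 && 
python3 -m inch '[{"dx":0,"dy":0.001,"dz":0,"rx":0,"ry":0,"rz":0},{"dx":0,"dy":0.001,"dz":0,"rx":0,"ry":0,"rz":0}]'>/dev/null && python3 chk.py 4 && 
python3 -m inch '[{"dx":0,"dy":0.001,"dz":0,"rx":0,"ry":0,"rz":0},{"dx":0,"dy":0.001,"dz":0,"rx":0,"ry":0,"rz":0}]'>/dev/null && python3 chk.py 4 && 
python3 -m inch '[{"dx":0,"dy":0.001,"dz":0,"rx":0,"ry":0,"rz":0},{"dx":0,"dy":0.001,"dz":0,"rx":0,"ry":0,"rz":0}]'>/dev/null && python3 chk.py 4 && 
python3 -m inch '[{"dx":0,"dy":0.001,"dz":0,"rx":0,"ry":0,"rz":0},{"dx":0,"dy":0.001,"dz":0,"rx":0,"ry":0,"rz":0}]'>/dev/null && python3 chk.py 4
python3 - <<'E'
from h import *
ci=optics.camera_info("wrist");im=optics.grab_frame("wrist");np.savez("w5.npz",im=im,**ci)
g=im[200:330,450:560]; hsv=cv2.cvtColor(g,cv2.COLOR_RGB2HSV); m=((hsv[...,1]<40)&(hsv[...,2]>200)).astype(np.uint8)
n,l,st,c=cv2.connectedComponentsWithStats(m); print([(st[i,4],(c[i]+[450,200]).round(1)) for i in range(1,n) if st[i,4]>8])
E
```

```text
t 9.5 F [-1.7 -1.7 -0.6] along 286.27 lat 445.15 z 0.0227 w 0.195
t 9.7 F [-1.6 -1.8 -0.4] along 286.53 lat 446.86 z 0.0226 w 0.196
t 9.9 F [ 0.5 -2.   1.1] along 287.14 lat 447.09 z 0.0226 w 0.196
t 10.1 F [ 1.3 -4.   1.1] along 287.61 lat 447.2 z 0.0227 w 0.198
[(np.int32(32), array([531.5, 262.8]))]
```

```bash
cat > tm.py <<'E'
import sys
from h import *
a=np.load("w4.npz")["im"];b=np.load(sys.argv[1])["im"]
T=a[215:250,525:560]   # corner wood patch above the nose
r=cv2.matchTemplate(b[160:330,480:560],T,cv2.TM_CCOEFF_NORMED);_,v,_,l=cv2.minMaxLoc(r)
print("corner shift vs w4:",l[0]+480-525,l[1]+160-215,round(v,3))
E
python3 tm.py w5.npz
```

```text
corner shift vs w4: -6 5 0.99
```

Run:
```python
from h import *
d=np.load("w5.npz");ci={k:d[k] for k in d if k!="im"}
B=np.array([[np.cos(-.93),np.sin(-.93)],[-np.sin(-.93),np.cos(-.93)]])
for n,px,z in(("nose",(531.5,262.8),.009),("cfloor",(521.4,250.2),0),("ctop",(542.8,261.5),.018)):
    X=unproj(ci,px,z)[0];print(n,X.round(4),(B@X[:2]*1000).round(1))
print((proj(ci,[[.6134,-.0776,z] for z in (0,.008,.018)])).round(1))
im=d["im"]
a=cv2.resize(im[210:310,440:560],(800,600),interpolation=cv2.INTER_CUBIC); 
for c in range(440,560,10): cv2.line(a,(int((c-440)*6.667),0),(int((c-440)*6.667),8),(255,0,0),2)
for r in range(210,310,10): cv2.line(a,(0,(r-210)*6),(8,(r-210)*6),(255,0,0),2)
a[:, :]=a; cv2.imwrite("pics/c5.png",a[:,:,::-1])
```

```text
nose [ 0.6108 -0.0821  0.009 ] [431.  440.6]
cfloor [ 0.6138 -0.0795  0.    ] [430.7 444.5]
ctop [ 0.6138 -0.0779  0.018 ] [429.3 445.5]
[[518.9 249. ]
 [528.7 254.4]
 [542.  261.8]]
```

View pics/c5.png

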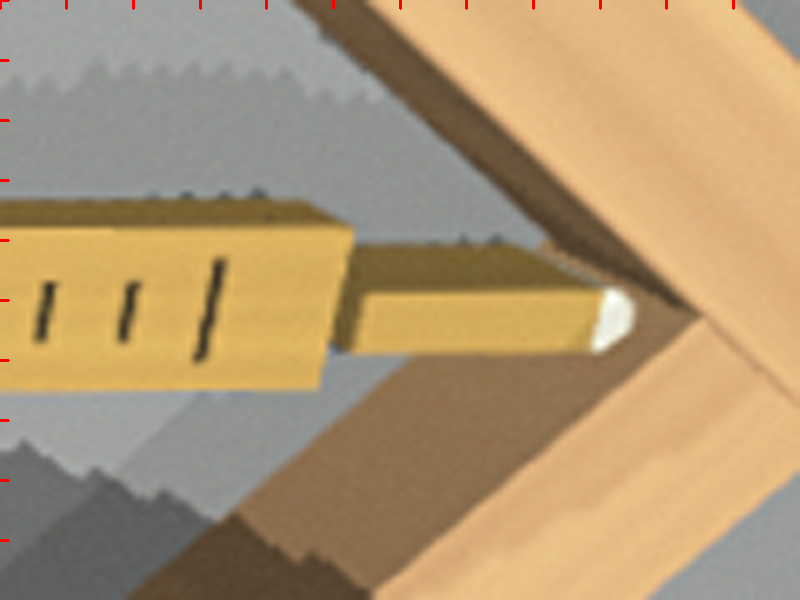

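```bash
cat > rail.py <<'E'
import sys
from h import *
def rail(fn):
    d=np.load(fn);im=d["im"];ci={k:d[k] for k in d if k!="im"}
    g=im.min(2).astype(int); pts=[]
    for c in list(range(10,225,3)):
        col=g[222:252,c]; 
        if col.max()>190: 
            k=np.where(col>190)[0]; pts.append((c,222+k.mean()))
    pts=np.array(pts); L=pts[pts[:,0]>0]
    a,b=np.polyfit(L[:,0],L[:,1],1); r=L[:,1]-a*L[:,0]-b; L=L[abs(r)<1.5]
    X=unproj(ci,L,.016)[:,:2]; c=X.mean(0); v=np.linalg.svd(X-c)[2][0]; v=v*np.sign(v[0])
    ang=np.arctan2(v[1],v[0]); n=np.array([-v[1],v[0]])
    return len(L),ang,c-n*0.0115*np.sign(n@[.8,.6]),v
if __name__=="__main__":
  for f in sys.argv[1:]:
    k,ang,c,v=rail(f)
    d=-c/v
    # lateral offset (along n at -.93) of rule axis at heel and tip stations (projected on nl->fr line)
    n=np.array([np.sin(.93),np.cos(.93)])
    u=np.array([np.cos(.93),-np.sin(.93)]); s0=118.9; 
    for nm,st in(("heel",.1188),("post",.2855),("tip",.4265)):
        q=c+v*((st-c@u)/(v@u)); print(f,k,round(ang,4),nm,"lat",round(q@n*1000,1),end=" | ")
    print()
E
python3 rail.py w3.npz w4.npz w5.npz; python3 chk.py 4
```

```text
w3.npz 36 -0.9314 heel lat 443.0 | w3.npz 36 -0.9314 post lat 442.8 | w3.npz 36 -0.9314 tip lat 442.6 | 
w4.npz 1 0.0 heel lat 359.3 | w4.npz 1 0.0 post lat 582.8 | w4.npz 1 0.0 tip lat 771.9 | 
w5.npz 40 -0.9422 heel lat 443.9 | w5.npz 40 -0.9422 post lat 441.8 | w5.npz 40 -0.9422 tip lat 440.1 | 
t 10.15 F [ 1.8 -4.3  1.7] along 287.63 lat 447.21 z 0.0227 w 0.198rail.py:18: RuntimeWarning: divide by zero encountered in divide
  d=-c/v
```

The rail fit puts the heel in the corner and the rule at −0.942 rad. The tip is still about 4.5 mm sideways of the corner line. I'll back off a little, pinch, swing the rule about 0.012 rad, loosen, and press again.

```bash
python3 -m inch '[{"dx":0,"dy":-0.003,"dz":-0.001,"rx":0,"ry":0,"rz":0},{"dx":0,"dy":-0.003,"dz":-0.001,"rx":0,"ry":0,"rz":0}]'>/dev/null; python3 chk.py 7
python3 -m inch '[{"dx":0,"dy":0,"dz":0,"rx":0,"ry":0,"rz":0},{"dx":0,"dy":0,"dz":0,"rx":0,"ry":0,"rz":0}]' -1 >/dev/null; python3 chk.py 7
python3 -m inch '[{"dx":0.001,"dy":0,"dz":0,"rx":0,"ry":0,"rz":-0.004},{"dx":0.003,"dy":0,"dz":0,"rx":0,"ry":0,"rz":-0.008},{"dx":0.003,"dy":0,"dz":0,"rx":0,"ry":0,"rz":-0.008}]' >/dev/null; python3 chk.py 7
python3 -m inch '[{"dx":0,"dy":0,"dz":0,"rx":0,"ry":0,"rz":0},{"dx":0,"dy":0,"dz":0,"rx":0,"ry":0,"rz":0}]' -0.61 >/dev/null; python3 chk.py 7
python3 - <<'E'
from h import *
ci=optics.camera_info("wrist");im=optics.grab_frame("wrist");np.savez("w6.npz",im=im,**ci)
E
python3 rail.py w6.npz 2>/dev/null
```

```text
t 10.35 F [0.5 0.2 0.4] along 286.29 lat 447.36 z 0.0243 w 0.192
t 10.55 F [-0.7  0.5 -3.4] along 286.38 lat 447.41 z 0.0245 w 0.16
t 10.85 F [-5.1  1.3 -6.8] along 286.37 lat 449.04 z 0.0245 w 0.161
t 11.05 F [-0.7  1.2 -0. ] along 285.72 lat 449.57 z 0.0236 w 0.196
w6.npz 41 -0.927 heel lat 443.6 | w6.npz 41 -0.927 post lat 444.1 | w6.npz 41 -0.927 tip lat 444.5 |
```

```bash
python3 -m inch '[{"dx":-0.006,"dy":0,"dz":0,"rx":0,"ry":0,"rz":0},{"dx":-0.006,"dy":0,"dz":0,"rx":0,"ry":0,"rz":0},{"dx":-0.006,"dy":0.001,"dz":0,"rx":0,"ry":0,"rz":0}]'>/dev/null; python3 chk.py 4 &&
python3 -m inch '[{"dx":0,"dy":0.001,"dz":0,"rx":0,"ry":0,"rz":0},{"dx":0,"dy":0.001,"dz":0,"rx":0,"ry":0,"rz":0}]'>/dev/null && python3 chk.py 4 && 
python3 -m inch '[{"dx":0,"dy":0.001,"dz":0,"rx":0,"ry":0,"rz":0},{"dx":0,"dy":0.001,"dz":0,"rx":0,"ry":0,"rz":0}]'>/dev/null && python3 chk.py 4 && 
python3 -m inch '[{"dx":0,"dy":0.001,"dz":0,"rx":0,"ry":0,"rz":0},{"dx":0,"dy":0.001,"dz":0,"rx":0,"ry":0,"rz":0}]'>/dev/null && python3 chk.py 4 && 
python3 -m inch '[{"dx":0,"dy":0.001,"dz":0,"rx":0,"ry":0,"rz":0},{"dx":0,"dy":0.001,"dz":0,"rx":0,"ry":0,"rz":0}]'>/dev/null && python3 chk.py 4 && 
python3 -m inch '[{"dx":0,"dy":0.001,"dz":0,"rx":0,"ry":0,"rz":0},{"dx":0,"dy":0.001,"dz":0,"rx":0,"ry":0,"rz":0}]'>/dev/null && python3 chk.py 4 && 
python3 -m inch '[{"dx":0,"dy":0.001,"dz":0,"rx":0,"ry":0,"rz":0},{"dx":0,"dy":0.001,"dz":0,"rx":0,"ry":0,"rz":0}]'>/dev/null && python3 chk.py 4 && 
python3 -m inch '[{"dx":0,"dy":0.001,"dz":0,"rx":0,"ry":0,"rz":0},{"dx":0,"dy":0.001,"dz":0,"rx":0,"ry":0,"rz":0}]'>/dev/null && python3 chk.py 4 && 
python3 -m inch '[{"dx":0,"dy":0.001,"dz":0,"rx":0,"ry":0,"rz":0},{"dx":0,"dy":0.001,"dz":0,"rx":0,"ry":0,"rz":0}]'>/dev/null && python3 chk.py 4 && 
python3 -m inch '[{"dx":0,"dy":0.001,"dz":0,"rx":0,"ry":0,"rz":0},{"dx":0,"dy":0.001,"dz":0,"rx":0,"ry":0,"rz":0}]'>/dev/null && python3 chk.py 4
python3 - <<'E'
from h import *
ci=optics.camera_info("wrist");im=optics.grab_frame("wrist");np.savez("w7.npz",im=im,**ci)
E
python3 rail.py w7.npz 2>/dev/null; python3 tm.py w7.npz
```

```text
t 11.4 F [ 0.1 -1.4  0.4] along 286.06 lat 444.28 z 0.0233 w 0.194
t 11.6 F [ 0.2 -0.4  0. ] along 286.87 lat 444.37 z 0.0233 w 0.198
t 11.8 F [-1.  -1.9 -0.6] along 287.57 lat 444.32 z 0.0233 w 0.198
t 12.0 F [-1.4 -1.4  0.2] along 288.6 lat 444.38 z 0.0234 w 0.193
t 12.2 F [-2.1 -3.8 -0.7] along 289.04 lat 444.36 z 0.0233 w 0.194
t 12.4 F [-2.8 -6.8 -2. ] along 289.23 lat 444.34 z 0.0233 w 0.193
w7.npz 0 0.0 heel lat nan | w7.npz 0 0.0 post lat nan | w7.npz 0 0.0 tip lat nan | 
corner shift vs w4: -12 -1 0.986
```

```bash
cat > nose.py <<'E'
import sys
from h import *
B=np.array([[np.cos(-.93),np.sin(-.93)],[-np.sin(-.93),np.cos(-.93)]])
for f in sys.argv[1:]:
    d=np.load(f);im=d["im"];ci={k:d[k] for k in d if k!="im"}
    g=im[200:330,450:560]; hsv=cv2.cvtColor(g,cv2.COLOR_RGB2HSV); m=((hsv[...,1]<40)&(hsv[...,2]>200)).astype(np.uint8)
    n,l,st,c=cv2.connectedComponentsWithStats(m)
    i=1+np.argmax(st[1:,4]); q=c[i]+[450,200]; print(f,st[i,4],q.round(1),(B@unproj(ci,q,.011)[0][:2]*1000).round(1))
    # slide edge slope: brass upper edge col 400..485
    rr=[]
    for x in range(390,480,3):
        col=hsv=cv2.cvtColor(im[225:262,x:x+1],cv2.COLOR_RGB2HSV)[:,0]; 
        k=np.where((col[:,0]>15)&(col[:,0]<32)&(col[:,1]>90)&(col[:,2]>150))[0]
        if len(k): rr.append((x,225+k[0]))
    rr=np.array(rr); a=unproj(ci,rr,.014)[:,:2]; v=np.polyfit(rr[:,0],rr[:,1],1); A=np.linalg.svd(a-a.mean(0))[2][0]; print("  slope",v[0].round(4),"ang",np.arctan2(A[1]*np.sign(A[0]),abs(A[0])).round(4))
E
python3 nose.py w3.npz w4.npz w5.npz w6.npz w7.npz; python3 chk.py 4
```

```text
w3.npz 55 [528.6 258.9] [379.8 441.5]
  slope 0.0199 ang -0.9575
w4.npz 40 [531.2 262.6] [426.6 438.3]
  slope 0.0084 ang -0.9456
w5.npz 32 [531.5 262.8] [429.2 441.5]
  slope -0.0 ang -0.9379
w6.npz 38 [531.2 263.1] [428.3 444.9]
  slope -0.0 ang -0.9262
w7.npz 29 [532.  257.8] [430.7 443.2]
  slope 0.0136 ang -0.9374
t 12.45 F [-1.6 -6.1 -1.7] along 289.22 lat 444.33 z 0.0233 w 0.196
```

Run:
```python
from h import *
im=np.load("w7.npz")["im"]
cv2.imwrite("pics/c7.png",cv2.resize(im[220:295,460:560],(800,600),interpolation=cv2.INTER_CUBIC)[:,:,::-1])
```

```text
(no output)
```

View pics/c7.png

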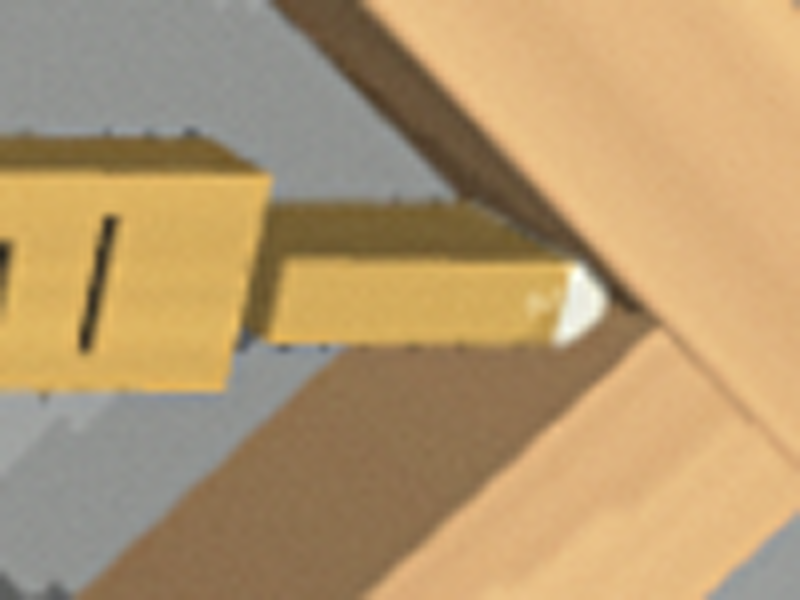

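The tip nose is at about (605,300) in the crop, touching both the far rail and the stile at the corner, so it is bottomed. I'll hold the press a moment and record it, then draw the slide back in, pinch and lift.

```bash
python3 -m inch '[{"dx":0,"dy":0,"dz":0,"rx":0,"ry":0,"rz":0},{"dx":0,"dy":0,"dz":0,"rx":0,"ry":0,"rz":0},{"dx":0,"dy":0,"dz":0,"rx":0,"ry":0,"rz":0},{"dx":0,"dy":0,"dz":0,"rx":0,"ry":0,"rz":0},{"dx":0,"dy":0,"dz":0,"rx":0,"ry":0,"rz":0}]'>/dev/null;python3 chk.py 9
python3 -m inch '[{"dx":0,"dy":-0.012,"dz":0,"rx":0,"ry":0,"rz":0},{"dx":0,"dy":-0.025,"dz":0,"rx":0,"ry":0,"rz":0},{"dx":0,"dy":-0.04,"dz":0,"rx":0,"ry":0,"rz":0},{"dx":0,"dy":-0.055,"dz":0,"rx":0,"ry":0,"rz":0},{"dx":0,"dy":-0.064,"dz":0,"rx":0,"ry":0,"rz":0}]'>/dev/null;python3 chk.py 9
python3 -m inch '[{"dx":0,"dy":0,"dz":0,"rx":0,"ry":0,"rz":0},{"dx":0,"dy":0,"dz":0,"rx":0,"ry":0,"rz":0},{"dx":0,"dy":0,"dz":0,"rx":0,"ry":0,"rz":0}]' -1 >/dev/null;python3 chk.py 9
python3 -m inch '[{"dx":0,"dy":0.002,"dz":-0.01,"rx":0,"ry":0,"rz":0},{"dx":0,"dy":0.002,"dz":-0.02,"rx":0,"ry":0,"rz":0},{"dx":0,"dy":0.002,"dz":-0.03,"rx":0,"ry":0,"rz":0},{"dx":0,"dy":0.002,"dz":-0.045,"rx":0,"ry":0,"rz":0},{"dx":0,"dy":0.002,"dz":-0.045,"rx":0,"ry":0,"rz":0}]'>/dev/null;python3 chk.py 9
python3 - <<'E'
from fit import *
c=corners(np.load("pw.npy"));u=c["fl"]-c["nr"];a=np.arctan2(u[1],u[0]);u/=np.linalg.norm(u)
t=c["nr"]+u*(.1162+.012);print("a",a,"target",t); plan([t[0],t[1],.06],a)
E
```

```text
t 12.95 F [-1.9 -5.4 -2.4] along 289.21 lat 444.35 z 0.0233 w 0.196
t 13.45 F [0.4 0.  0.7] along 238.08 lat 444.3 z 0.0239 w 0.19
t 13.75 F [-0.1 -0.9 -4.1] along 239.43 lat 444.32 z 0.0241 w 0.159
t 14.25 F [-0.1  0.5  3.5] along 241.81 lat 445.36 z 0.062 w 0.159
a 0.8223815464538186 target [0.50082313 0.02607316]
tcp [0.5016 0.0724 0.062 ] yaw_y -0.9182 j6 0.91
dxyz [-0.0359  0.0454  0.0024] rxyz [-1.00e-04 -3.00e-03  9.34e-01] dist 0.046 ang 1.401
```

```bash
python3 -m inch '[{"dx":0,"dy":0,"dz":-0.03,"rx":0,"ry":0,"rz":0},{"dx":0,"dy":0,"dz":-0.03,"rx":0,"ry":0,"rz":-0.05},{"dx":0,"dy":0,"dz":-0.03,"rx":0,"ry":0,"rz":-0.14},{"dx":0,"dy":0,"dz":-0.03,"rx":0,"ry":0,"rz":-0.23},{"dx":0,"dy":0,"dz":-0.03,"rx":0,"ry":0,"rz":-0.32}]'>/dev/null
python3 -m inch '[{"dx":0,"dy":0,"dz":0,"rx":0,"ry":0,"rz":-0.09},{"dx":0,"dy":0,"dz":0,"rx":0,"ry":0,"rz":-0.18},{"dx":0,"dy":0,"dz":0,"rx":0,"ry":0,"rz":-0.27},{"dx":0,"dy":0,"dz":0,"rx":0,"ry":0,"rz":-0.36},{"dx":0,"dy":0,"dz":0,"rx":0,"ry":0,"rz":-0.45}]'>/dev/null
python3 -m inch '[{"dx":0,"dy":0,"dz":0,"rx":0,"ry":0,"rz":-0.09},{"dx":0,"dy":0,"dz":0,"rx":0,"ry":0,"rz":-0.18},{"dx":0,"dy":0,"dz":0,"rx":0,"ry":0,"rz":-0.27},{"dx":0,"dy":0,"dz":0,"rx":0,"ry":0,"rz":-0.36},{"dx":0,"dy":0,"dz":0,"rx":0,"ry":0,"rz":-0.39}]'
python3 -c "
from h import *
plan([.5008,.0261,.06],.8224)
ci=optics.camera_info('wrist');im=optics.grab_frame('wrist');np.savez('w8.npz',im=im,**ci);cv2.imwrite('pics/w8.png',im[:,:,::-1])"
```

```text
time: 15.75
tool_pos: [0.4998, 0.0725, 0.0835]
tool_rot: [-0.0, 0.364, 0.931, -0.0]
contact_force: [-0.7, 0.6, -4.0]
gripper_width: 0.158
grasp_force: 59.2
tcp [0.4998 0.0725 0.0835] yaw_y 0.8253 j6 -0.83
dxyz [-0.0403 -0.0417  0.0294] rxyz [-0.     -0.0001  0.0019] dist 0.052 ang 0.003
```

Run:
```python
import numpy as np, rail, h
def f(fn,z):
    d=np.load(fn);im=d["im"];ci={k:d[k] for k in d if k!="im"};g=im.min(2).astype(int)
    P=np.array([(c,222+np.where(g[222:252,c]>190)[0].mean()) for c in range(110,225,3) if g[222:252,c].max()>190])
    a=np.polyfit(P[:,0],P[:,1],1);r=P[:,1]-np.polyval(a,P[:,0]);P=P[abs(r)<1.5]
    X=h.unproj(ci,P,z)[:,:2];v=np.linalg.svd(X-X.mean(0))[2][0]; v*=np.sign(v[0]); n=np.array([-v[1],v[0]])
    return len(P),np.arctan2(v[1],v[0]),X.mean(0),v,a
print(f("w3.npz",.016)); print(f("w8.npz",.0755)); print(f("w6.npz",.016))
```

```text
(32, np.float64(-0.931247878547487), array([0.47236698, 0.12680277]), array([ 0.59683319, -0.80236534]), array([6.31466487e-03, 2.41214824e+02]))
(5, np.float64(0.8443573143352958), array([0.46573627, 0.0525534 ]), array([0.66421186, 0.74754439]), array([-5.5164810e-03,  2.3749634e+02]))
(39, np.float64(-0.888817197239078), array([0.50151068, 0.08934528]), array([ 0.63033071, -0.77632673]), array([-2.23282565e-02,  2.50066731e+02]))
```

Run:
```python
from h import *
for fn in("w3.npz","w8.npz"):
    im=np.load(fn)["im"]
    for x0,x1 in((30,120),(490,560)):
        g=im[235:285,x0:x1];hsv=cv2.cvtColor(g,cv2.COLOR_RGB2HSV)
        for t in (200,150):
            m=((hsv[...,1]<45)&(hsv[...,2]>t)).astype(np.uint8)
            n,l,st,c=cv2.connectedComponentsWithStats(m);print(fn,t,[(int(st[i,4]),(c[i]+[x0,235]).round(1).tolist()) for i in range(1,n) if st[i,4]>10])
```

```text
w3.npz 200 [(96, [106.8, 241.1]), (49, [68.1, 257.9]), (74, [108.7, 277.7])]
w3.npz 150 [(198, [107.2, 239.4]), (50, [68.1, 258.0]), (100, [109.6, 277.7]), (17, [31.7, 282.8])]
w3.npz 200 [(55, [528.6, 258.9])]
w3.npz 150 [(2389, [525.5, 258.3])]
w8.npz 200 [(33, [103.0, 235.0]), (49, [59.6, 248.9]), (110, [105.2, 270.1])]
w8.npz 150 [(209, [36.3, 241.3]), (57, [104.9, 235.4]), (49, [59.6, 248.9]), (180, [35.9, 278.2]), (193, [106.7, 271.8])]
w8.npz 200 [(73, [529.9, 255.4])]
w8.npz 150 [(91, [530.4, 255.5]), (17, [498.4, 283.1])]
```

```bash
python3 -m inch '[{"dx":-0.02,"dy":-0.019,"dz":0,"rx":0,"ry":0,"rz":0},{"dx":-0.0403,"dy":-0.038,"dz":0,"rx":0,"ry":0,"rz":0},{"dx":-0.0403,"dy":-0.038,"dz":0.03,"rx":0,"ry":0,"rz":0},{"dx":-0.0403,"dy":-0.038,"dz":0.055,"rx":0,"ry":0,"rz":0},{"dx":-0.0403,"dy":-0.038,"dz":0.062,"rx":0,"ry":0,"rz":0}]'>/dev/null;python3 chk.py 9 .8224
python3 -m inch '[{"dx":0,"dy":0,"dz":0.004,"rx":0,"ry":0,"rz":0},{"dx":0,"dy":0,"dz":0.008,"rx":0,"ry":0,"rz":0}]'>/dev/null;python3 chk.py 9 .8224
```

```text
t 16.3 F [ 0.2 -0.7  5. ] along 361.39 lat -347.67 z 0.0315 w 0.158
t 16.5 F [-0.4 -0.1  4.8] along 363.46 lat -349.79 z 0.0284 w 0.162
```

```bash
python3 -m inch '[{"dx":0,"dy":0,"dz":0.0025,"rx":0,"ry":0,"rz":0},{"dx":0,"dy":0,"dz":0.0025,"rx":0,"ry":0,"rz":0}]'>/dev/null;python3 chk.py 9 .8224
python3 -m inch '[{"dx":0,"dy":0,"dz":0.0015,"rx":0,"ry":0,"rz":0},{"dx":0,"dy":0,"dz":0.0015,"rx":0,"ry":0,"rz":0}]'>/dev/null;python3 chk.py 9 .8224
```

```text
t 16.7 F [0.2 0.2 3.7] along 363.23 lat -349.54 z 0.0262 w 0.16
t 16.9 F [ 0.  -0.1  4.2] along 363.06 lat -349.4 z 0.0247 w 0.162
```

```bash
python3 -m inch '[{"dx":0,"dy":0,"dz":0.0015,"rx":0,"ry":0,"rz":0},{"dx":0,"dy":0,"dz":0.0015,"rx":0,"ry":0,"rz":0}]'>/dev/null;python3 chk.py 9 .8224
python3 -m inch '[{"dx":0,"dy":0,"dz":0,"rx":0,"ry":0,"rz":0},{"dx":0,"dy":0,"dz":0,"rx":0,"ry":0,"rz":0}]' -0.61 >/dev/null;python3 chk.py 9 .8224
cat > ends.py <<'E'
import sys
from fit import *
fn=sys.argv[1]
ci=optics.camera_info("wrist");im=optics.grab_frame("wrist");np.savez(fn,im=im,**ci)
p=np.load("pw.npy");c=corners(p);u=c["fl"]-c["nr"];u/=np.linalg.norm(u);n=np.array([-u[1],u[0]])
print("nr along/lat",(c["nr"]@u*1000).round(1),(c["nr"]@n*1000).round(1),"fl",(c["fl"]@u*1000).round(1))
hsv=cv2.cvtColor(im,cv2.COLOR_RGB2HSV);m=((hsv[...,1]<45)&(hsv[...,2]>185)).astype(np.uint8)
k,l,st,ce=cv2.connectedComponentsWithStats(m)
for i in range(1,k):
    if 20<st[i,4]<130 and 230<ce[i][1]<290:
        X=unproj(ci,ce[i],.011)[0][:2];print(int(st[i,4]),ce[i].round(1),"along",(X@u*1000).round(1),"lat",(X@n*1000).round(1))
E
python3 ends.py w9.npz
```

```text
t 17.1 F [ 2.5 -0.2 -1.7] along 363.34 lat -349.6 z 0.0241 w 0.157
t 17.3 F [ 0.6 -0.6 -0.1] along 363.22 lat -349.85 z 0.0238 w 0.194
nr along/lat 231.7 -349.2 fl 545.5
85 [ 57.5 248.4] along 243.0 lat -348.0
66 [530.5 256.5] along 505.4 lat -353.4
24 [344.5 277. ] along 400.3 lat -364.4
42 [379.5 277. ] along 419.7 lat -364.6
28 [249.3 284.6] along 348.1 lat -368.9
```

```bash
python3 -m inch '[{"dx":0,"dy":0,"dz":-0.001,"rx":0,"ry":0,"rz":0},{"dx":0,"dy":0,"dz":-0.001,"rx":0,"ry":0,"rz":0}]' -1 >/dev/null
python3 -m inch '[{"dx":0,"dy":0,"dz":0,"rx":0,"ry":0,"rz":-0.007},{"dx":-0.001,"dy":-0.003,"dz":0,"rx":0,"ry":0,"rz":-0.013},{"dx":-0.001,"dy":-0.006,"dz":0,"rx":0,"ry":0,"rz":-0.013},{"dx":-0.001,"dy":-0.01,"dz":0,"rx":0,"ry":0,"rz":-0.013},{"dx":-0.001,"dy":-0.01,"dz":0,"rx":0,"ry":0,"rz":-0.013}]' >/dev/null; python3 chk.py 9 .8224
python3 -m inch '[{"dx":0,"dy":0,"dz":0.001,"rx":0,"ry":0,"rz":0},{"dx":0,"dy":0,"dz":0.001,"rx":0,"ry":0,"rz":0}]' -0.61 >/dev/null; python3 chk.py 9 .8224
python3 ends.py w10.npz
```

```text
t 18.05 F [ 1.  -0.7  1. ] along 354.35 lat -350.06 z 0.0239 w 0.163
t 18.25 F [ 0.3 -0.8  0.6] along 354.78 lat -350.31 z 0.0233 w 0.195
nr along/lat 231.7 -349.2 fl 545.5
41 [ 64.5 248.5] along 238.8 lat -350.7
80 [530.3 256.2] along 496.2 lat -350.7
65 [364.6 277. ] along 403.1 lat -363.8
28 [249.4 284.5] along 340.0 lat -369.4
```

```bash
python3 -m inch '[{"dx":0,"dy":-0.002,"dz":0,"rx":0,"ry":0,"rz":0},{"dx":0,"dy":-0.002,"dz":0,"rx":0,"ry":0,"rz":0}]'>/dev/null && python3 chk.py 5.5 .8224 &&
python3 -m inch '[{"dx":0,"dy":-0.0015,"dz":0,"rx":0,"ry":0,"rz":0},{"dx":0,"dy":-0.0015,"dz":0,"rx":0,"ry":0,"rz":0}]'>/dev/null && python3 chk.py 5.5 .8224 &&
python3 -m inch '[{"dx":0,"dy":-0.0015,"dz":0,"rx":0,"ry":0,"rz":0},{"dx":0,"dy":-0.0015,"dz":0,"rx":0,"ry":0,"rz":0}]'>/dev/null && python3 chk.py 5.5 .8224 &&
python3 -m inch '[{"dx":0,"dy":-0.001,"dz":0,"rx":0,"ry":0,"rz":0},{"dx":0,"dy":-0.001,"dz":0,"rx":0,"ry":0,"rz":0}]'>/dev/null && python3 chk.py 5.5 .8224 &&
python3 -m inch '[{"dx":0,"dy":-0.001,"dz":0,"rx":0,"ry":0,"rz":0},{"dx":0,"dy":-0.001,"dz":0,"rx":0,"ry":0,"rz":0}]'>/dev/null && python3 chk.py 5.5 .8224 &&
python3 -m inch '[{"dx":0,"dy":-0.001,"dz":0,"rx":0,"ry":0,"rz":0},{"dx":0,"dy":-0.001,"dz":0,"rx":0,"ry":0,"rz":0}]'>/dev/null && python3 chk.py 5.5 .8224 &&
python3 -m inch '[{"dx":0,"dy":-0.001,"dz":0,"rx":0,"ry":0,"rz":0},{"dx":0,"dy":-0.001,"dz":0,"rx":0,"ry":0,"rz":0}]'>/dev/null && python3 chk.py 5.5 .8224 &&
python3 -m inch '[{"dx":0,"dy":-0.001,"dz":0,"rx":0,"ry":0,"rz":0},{"dx":0,"dy":-0.001,"dz":0,"rx":0,"ry":0,"rz":0}]'>/dev/null && python3 chk.py 5.5 .8224
python3 ends.py w11.npz
```

```text
t 18.5 F [-0.3  0.8 -0.5] along 353.49 lat -350.36 z 0.0235 w 0.199
t 18.7 F [-0.5  2.1  0.1] along 352.33 lat -350.31 z 0.0235 w 0.192
t 18.9 F [ 1.2  2.9 -0.1] along 351.06 lat -350.29 z 0.0235 w 0.195
t 19.1 F [ 0.6  1.4 -0.5] along 350.21 lat -350.31 z 0.0235 w 0.197
t 19.3 F [-0.1  2.9 -1.4] along 349.41 lat -350.33 z 0.0235 w 0.194
t 19.5 F [ 0.6  3.  -1.9] along 348.59 lat -350.32 z 0.0234 w 0.196
t 19.7 F [-0.8  3.  -1.6] along 347.83 lat -350.37 z 0.0234 w 0.198
t 19.9 F [ 0.1  3.5 -1.4] along 346.97 lat -350.4 z 0.0234 w 0.198
nr along/lat 231.7 -349.2 fl 545.5
76 [ 68.4 250.8] along 233.1 lat -352.0
44 [533.6 253.5] along 490.2 lat -349.2
100 [370.  276.3] along 398.3 lat -363.4
28 [249.3 284.7] along 332.2 lat -369.6
```

```bash
python3 -m inch '[{"dx":0,"dy":-0.001,"dz":0,"rx":0,"ry":0,"rz":0},{"dx":0,"dy":-0.001,"dz":0,"rx":0,"ry":0,"rz":0}]'>/dev/null && python3 chk.py 5.5 .8224 &&
python3 -m inch '[{"dx":0,"dy":-0.001,"dz":0,"rx":0,"ry":0,"rz":0},{"dx":0,"dy":-0.001,"dz":0,"rx":0,"ry":0,"rz":0}]'>/dev/null && python3 chk.py 5.5 .8224 &&
python3 -m inch '[{"dx":0,"dy":-0.001,"dz":0,"rx":0,"ry":0,"rz":0},{"dx":0,"dy":-0.001,"dz":0,"rx":0,"ry":0,"rz":0}]'>/dev/null && python3 chk.py 5.5 .8224 &&
python3 -m inch '[{"dx":0,"dy":-0.001,"dz":0,"rx":0,"ry":0,"rz":0},{"dx":0,"dy":-0.001,"dz":0,"rx":0,"ry":0,"rz":0}]'>/dev/null && python3 chk.py 5.5 .8224
python3 ends.py w11.npz
```

```text
t 20.15 F [0.7 5.9 0.1] along 346.73 lat -350.4 z 0.0234 w 0.195
nr along/lat 231.7 -349.2 fl 545.5
34 [ 66.3 251.1] along 231.7 lat -352.2
78 [531.7 253.4] along 489.0 lat -349.3
29 [249.4 284.7] along 332.0 lat -369.6
```

```bash
python3 -m inch '[{"dx":0,"dy":0.003,"dz":-0.001,"rx":0,"ry":0,"rz":0},{"dx":0,"dy":0.003,"dz":-0.001,"rx":0,"ry":0,"rz":0}]' >/dev/null; python3 chk.py 9 .8224
python3 -m inch '[{"dx":0,"dy":0,"dz":0,"rx":0,"ry":0,"rz":0},{"dx":0,"dy":0,"dz":0,"rx":0,"ry":0,"rz":0}]' -1 >/dev/null; python3 chk.py 9 .8224
python3 -m inch '[{"dx":-0.0013,"dy":0,"dz":0,"rx":0,"ry":0,"rz":0.006},{"dx":-0.0013,"dy":0,"dz":0,"rx":0,"ry":0,"rz":0.006}]' >/dev/null; python3 chk.py 9 .8224
python3 -m inch '[{"dx":0,"dy":0,"dz":0.001,"rx":0,"ry":0,"rz":0},{"dx":0,"dy":0,"dz":0.001,"rx":0,"ry":0,"rz":0}]' -0.61 >/dev/null; python3 chk.py 9 .8224
python3 ends.py w12.npz
```

```text
t 20.4 F [ 0.1  0.1 -0.2] along 347.55 lat -349.59 z 0.0234 w 0.198
t 20.6 F [-0.1 -0.3 -1. ] along 347.74 lat -349.63 z 0.0236 w 0.162
t 20.8 F [ 2.1 -0.4 -1.6] along 348.05 lat -350.64 z 0.0236 w 0.156
t 21.0 F [-0.1 -1.   1.2] along 348.51 lat -351.47 z 0.0231 w 0.197
nr along/lat 231.7 -349.2 fl 545.5
50 [ 64.5 251. ] along 232.5 lat -352.1
79 [530.9 254.6] along 489.9 lat -352.1
22 [344.5 277. ] along 385.5 lat -365.3
28 [249.4 284.5] along 333.6 lat -370.3
```

```bash
python3 -m inch '[{"dx":0,"dy":0.006,"dz":0,"rx":0,"ry":0,"rz":0},{"dx":0,"dy":0.02,"dz":0,"rx":0,"ry":0,"rz":0},{"dx":0,"dy":0.036,"dz":0,"rx":0,"ry":0,"rz":0},{"dx":0,"dy":0.05,"dz":0,"rx":0,"ry":0,"rz":0},{"dx":0,"dy":0.055,"dz":0,"rx":0,"ry":0,"rz":0}]' >/dev/null; python3 chk.py 3.5 .8224; python3 -m inch '[{"dx":0,"dy":0.003,"dz":0,"rx":0,"ry":0,"rz":0},{"dx":0,"dy":0.003,"dz":0,"rx":0,"ry":0,"rz":0},{"dx":0,"dy":0.003,"dz":0,"rx":0,"ry":0,"rz":0}]' >/dev/null; python3 chk.py 3.5 .8224; python3 ends.py w13.npz
```

```text
t 21.55 F [-0. -1.  0.] along 394.2 lat -350.87 z 0.0235 w 0.191
t 21.85 F [0.8 1.3 0.3] along 395.1 lat -350.65 z 0.0233 w 0.194
nr along/lat 231.7 -349.2 fl 545.5
41 [533.4 255.3] along 538.3 lat -351.8
92 [342.3 275.7] along 430.9 lat -363.7
28 [249.4 284.5] along 380.2 lat -369.4
```

```bash
python3 -m inch '[{"dx":0,"dy":0.0015,"dz":0,"rx":0,"ry":0,"rz":0},{"dx":0,"dy":0.0015,"dz":0,"rx":0,"ry":0,"rz":0}]'>/dev/null && python3 chk.py 3.5 .8224 &&
python3 -m inch '[{"dx":0,"dy":0.001,"dz":0,"rx":0,"ry":0,"rz":0},{"dx":0,"dy":0.001,"dz":0,"rx":0,"ry":0,"rz":0}]'>/dev/null && python3 chk.py 3.5 .8224 &&
python3 -m inch '[{"dx":0,"dy":0.001,"dz":0,"rx":0,"ry":0,"rz":0},{"dx":0,"dy":0.001,"dz":0,"rx":0,"ry":0,"rz":0}]'>/dev/null && python3 chk.py 3.5 .8224 &&
python3 -m inch '[{"dx":0,"dy":0.001,"dz":0,"rx":0,"ry":0,"rz":0},{"dx":0,"dy":0.001,"dz":0,"rx":0,"ry":0,"rz":0}]'>/dev/null && python3 chk.py 3.5 .8224 &&
python3 -m inch '[{"dx":0,"dy":0.001,"dz":0,"rx":0,"ry":0,"rz":0},{"dx":0,"dy":0.001,"dz":0,"rx":0,"ry":0,"rz":0}]'>/dev/null && python3 chk.py 3.5 .8224 &&
python3 -m inch '[{"dx":0,"dy":0.001,"dz":0,"rx":0,"ry":0,"rz":0},{"dx":0,"dy":0.001,"dz":0,"rx":0,"ry":0,"rz":0}]'>/dev/null && python3 chk.py 3.5 .8224 &&
python3 -m inch '[{"dx":0,"dy":0.001,"dz":0,"rx":0,"ry":0,"rz":0},{"dx":0,"dy":0.001,"dz":0,"rx":0,"ry":0,"rz":0}]'>/dev/null && python3 chk.py 3.5 .8224 &&
python3 -m inch '[{"dx":0,"dy":0.001,"dz":0,"rx":0,"ry":0,"rz":0},{"dx":0,"dy":0.001,"dz":0,"rx":0,"ry":0,"rz":0}]'>/dev/null && python3 chk.py 3.5 .8224 &&
python3 -m inch '[{"dx":0,"dy":0.001,"dz":0,"rx":0,"ry":0,"rz":0},{"dx":0,"dy":0.001,"dz":0,"rx":0,"ry":0,"rz":0}]'>/dev/null && python3 chk.py 3.5 .8224 &&
python3 -m inch '[{"dx":0,"dy":0.001,"dz":0,"rx":0,"ry":0,"rz":0},{"dx":0,"dy":0.001,"dz":0,"rx":0,"ry":0,"rz":0}]'>/dev/null && python3 chk.py 3.5 .8224 
python3 ends.py w13.npz
```

```text
t 22.1 F [ 0.6  0.3 -0.3] along 395.89 lat -350.71 z 0.0232 w 0.194
t 22.3 F [ 0.2 -0.7  0.6] along 396.71 lat -350.71 z 0.0232 w 0.197
t 22.5 F [ 0.7 -0.8  0.1] along 397.68 lat -350.71 z 0.0232 w 0.194
t 22.7 F [-0.3 -0.  -0.4] along 398.55 lat -350.7 z 0.0232 w 0.195
t 22.9 F [-0.1 -1.1  0.1] along 399.38 lat -350.7 z 0.0232 w 0.2
t 23.1 F [ 0.4 -0.1  0.4] along 400.2 lat -350.7 z 0.0232 w 0.197
t 23.3 F [ 0.  -0.5  0.6] along 400.98 lat -350.68 z 0.0232 w 0.196
t 23.5 F [ 1.3 -0.   0.3] along 401.77 lat -350.68 z 0.0232 w 0.194
t 23.7 F [-0.1  0.2  0.2] along 402.59 lat -350.69 z 0.0232 w 0.199
t 23.9 F [-0.4 -1.   0.4] along 403.39 lat -350.7 z 0.0233 w 0.193
nr along/lat 231.7 -349.2 fl 545.5
26 [530.8 256.4] along 545.2 lat -352.4
30 [249.4 284.8] along 388.5 lat -369.7
```

```bash
python3 -m inch '[{"dx":0,"dy":0.001,"dz":0,"rx":0,"ry":0,"rz":0},{"dx":0,"dy":0.001,"dz":0,"rx":0,"ry":0,"rz":0}]'>/dev/null && python3 chk.py 3.5 .8224 &&
python3 -m inch '[{"dx":0,"dy":0.001,"dz":0,"rx":0,"ry":0,"rz":0},{"dx":0,"dy":0.001,"dz":0,"rx":0,"ry":0,"rz":0}]'>/dev/null && python3 chk.py 3.5 .8224 &&
python3 -m inch '[{"dx":0,"dy":0.001,"dz":0,"rx":0,"ry":0,"rz":0},{"dx":0,"dy":0.001,"dz":0,"rx":0,"ry":0,"rz":0}]'>/dev/null && python3 chk.py 3.5 .8224 &&
python3 -m inch '[{"dx":0,"dy":0.001,"dz":0,"rx":0,"ry":0,"rz":0},{"dx":0,"dy":0.001,"dz":0,"rx":0,"ry":0,"rz":0}]'>/dev/null && python3 chk.py 3.5 .8224 &&
python3 -m inch '[{"dx":0,"dy":0.001,"dz":0,"rx":0,"ry":0,"rz":0},{"dx":0,"dy":0.001,"dz":0,"rx":0,"ry":0,"rz":0}]'>/dev/null && python3 chk.py 3.5 .8224 &&
python3 -m inch '[{"dx":0,"dy":0.001,"dz":0,"rx":0,"ry":0,"rz":0},{"dx":0,"dy":0.001,"dz":0,"rx":0,"ry":0,"rz":0}]'>/dev/null && python3 chk.py 3.5 .8224 &&
python3 -m inch '[{"dx":0,"dy":0.001,"dz":0,"rx":0,"ry":0,"rz":0},{"dx":0,"dy":0.001,"dz":0,"rx":0,"ry":0,"rz":0}]'>/dev/null && python3 chk.py 3.5 .8224 &&
python3 -m inch '[{"dx":0,"dy":0.001,"dz":0,"rx":0,"ry":0,"rz":0},{"dx":0,"dy":0.001,"dz":0,"rx":0,"ry":0,"rz":0}]'>/dev/null && python3 chk.py 3.5 .8224
python3 ends.py w14.npz
```

```text
t 24.15 F [-0.3 -2.  -0.8] along 404.04 lat -350.67 z 0.0233 w 0.194
t 24.35 F [ 0.4 -4.6 -2.5] along 404.39 lat -350.56 z 0.0232 w 0.193
nr along/lat 231.7 -349.2 fl 545.5
27 [529.2 257. ] along 545.0 lat -352.5
30 [249.4 284.8] along 389.5 lat -369.5
```

Run:
```python
import numpy as np,cv2
for f in("w7.npz","w14.npz"):
    im=np.load(f)["im"];h=cv2.cvtColor(im,cv2.COLOR_RGB2HSV);print(f)
    for r in range(236,282,2):
        s=""
        for c in range(500,560):
            H,S,V=map(int,h[r,c]); s+="W" if S<60 and V>185 else "." if S<55 else ("#" if V>195 and H<20 else "b" if V>170 and H>=18 else "-" if V>110 else "=")
        print(r,s)
```

```text
w7.npz
236 ..........==========-#######################################
238 ............=========--#####################################
240 ..............=========--###################################
242 ................=========--#################################
244 .................==========--###############################
246 ----------------------=======-##############################
248 -----------------------========-############################
250 -----------=---------------======-##########################
252 bbbb----------------------------.==-########################
254 bbbbbbbbbbbbbbbbbbbbbbbbbbbbbbbWWW.=--######################
256 bbbbbbbbbbbbbbbbbbbbbbbbbbbbbbbWWWW.==--####################
258 bbbbbbbbbbbbbbbbbbbbbbbbbbbbbbWWWWWW--==--##################
260 bbbbbbbbbbbbbbbbbbbbbbb#bbbbbbWWWWb--------#################
262 b##bbbbbb#bbbb##bbbbb#b#bbbbbbWW--------####-###############
264 ..------------------------------------########-#############
266 -------------------------------------#######################
268 ----------------------------------###############
[... 1204 characters left out ...]
bbbbbbbbbbbbbbbbbbbWWW-=======---###########----##
262 =====================================---############---#####
264 ==================================---############---########
266 ===============================---#############-#-##########
268 ============================---#############--##############
270 =========================---#############--#################
272 ======================---#############--####################
274 ===================---#############-#-######################
276 =================---#############--#########################
278 ==============---#############-#############################
280 ===========--###############################################
```

```bash
python3 -m inch '[{"dx":0.001,"dy":0,"dz":0,"rx":0,"ry":0,"rz":0},{"dx":0.002,"dy":0,"dz":0,"rx":0,"ry":0,"rz":0}]'>/dev/null; python3 chk.py 7 .8224 &&
python3 -m inch '[{"dx":0.001,"dy":0,"dz":0,"rx":0,"ry":0,"rz":0},{"dx":0.001,"dy":0,"dz":0,"rx":0,"ry":0,"rz":0}]'>/dev/null; python3 chk.py 4 .8224 && 
python3 -m inch '[{"dx":0,"dy":0.0007,"dz":0,"rx":0,"ry":0,"rz":0},{"dx":0,"dy":0.0007,"dz":0,"rx":0,"ry":0,"rz":0}]'>/dev/null && python3 chk.py 4.5 .8224 && 
python3 -m inch '[{"dx":0,"dy":0.0007,"dz":0,"rx":0,"ry":0,"rz":0},{"dx":0,"dy":0.0007,"dz":0,"rx":0,"ry":0,"rz":0}]'>/dev/null && python3 chk.py 4.5 .8224 && 
python3 -m inch '[{"dx":0,"dy":0.0007,"dz":0,"rx":0,"ry":0,"rz":0},{"dx":0,"dy":0.0007,"dz":0,"rx":0,"ry":0,"rz":0}]'>/dev/null && python3 chk.py 4.5 .8224 && 
python3 -m inch '[{"dx":0,"dy":0.0007,"dz":0,"rx":0,"ry":0,"rz":0},{"dx":0,"dy":0.0007,"dz":0,"rx":0,"ry":0,"rz":0}]'>/dev/null && python3 chk.py 4.5 .8224
python3 ends.py w15.npz
python3 - <<'E'
import numpy as np,cv2
for f in("w15.npz",):
    im=np.load(f)["im"];h=cv2.cvtColor(im,cv2.COLOR_RGB2HSV);print(f)
    for r in range(244,270,2):
        s=""
        for c in range(510,560):
            H,S,V=map(int,h[r,c]); s+="W" if S<60 and V>185 else "." if S<55 else ("#" if V>195 and H<20 else "b" if V>170 and H>=18 else "-" if V>110 else "=")
        print(r,s)
E
```

```text
t 24.6 F [-3.6 -4.3 -1.3] along 404.48 lat -349.75 z 0.0233 w 0.19
t 24.8 F [-3.5 -5.5 -0.4] along 404.52 lat -349.15 z 0.0234 w 0.193
nr along/lat 231.7 -349.2 fl 545.5
33 [528.2 258.5] along 545.0 lat -352.2
29 [249.5 284.9] along 389.7 lat -368.3
w15.npz
244 ......===============-############################
246 =======================-##########################
248 ========================-#########################
250 -------==================-#####################--#
252 -----------------==--.====-##################-####
254 bb#bbbbbbbbbbbbbbW......===-######################
256 bbbbbbbbbbbbbbbbWWWW.....===-#####################
258 bbb#bbbbbbbbbb#WWWWWW....====--##################-
260 bbbbbbb#bbbbbbbbbWWWWW..=======-##############----
262 bbbbbbbbbbbbbbb--bbWW.=======---############---###
264 ==========================---###########-----#####
266 =======================---###########-----########
268 ====================---#############--############
```

```bash
python3 -m inch '[{"dx":0,"dy":0.0003,"dz":0,"rx":0,"ry":0,"rz":0},{"dx":0,"dy":0.0003,"dz":0,"rx":0,"ry":0,"rz":0},{"dx":0,"dy":0.0003,"dz":0,"rx":0,"ry":0,"rz":0},{"dx":0,"dy":0.0003,"dz":0,"rx":0,"ry":0,"rz":0},{"dx":0,"dy":0.0003,"dz":0,"rx":0,"ry":0,"rz":0}]'>/dev/null;python3 chk.py 9 .8224
python3 -m inch '[{"dx":-0.001,"dy":-0.0015,"dz":0,"rx":0,"ry":0,"rz":0},{"dx":-0.001,"dy":-0.0015,"dz":0,"rx":0,"ry":0,"rz":0}]' -0.4 >/dev/null;python3 chk.py 9 .8224
python3 -m inch '[{"dx":0,"dy":0,"dz":-0.03,"rx":0,"ry":0,"rz":0},{"dx":0,"dy":0,"dz":-0.08,"rx":0,"ry":0,"rz":0},{"dx":0,"dy":0,"dz":-0.12,"rx":0,"ry":0,"rz":0},{"dx":0,"dy":0,"dz":-0.12,"rx":0,"ry":0,"rz":0},{"dx":0,"dy":0,"dz":-0.12,"rx":0,"ry":0,"rz":0}]'>/dev/null;python3 chk.py 9 .8224
python3 - <<'E'
from fit import *
ci=optics.camera_info("wrist");im=optics.grab_frame("wrist");np.savez("w16.npz",im=im,**ci)
p,f,_=fit([(im,ci)],np.load("pw.npy"));print(p.round(4),f)
c=corners(p);u=c["fl"]-c["nr"];print("D2",np.linalg.norm(u),"D1",np.linalg.norm(c["fr"]-c["nl"]));u/=np.linalg.norm(u);n=np.array([-u[1],u[0]])
print("nr",c["nr"]@u*1000,c["nr"]@n*1000,"fl",c["fl"]@u*1000,c["fl"]@n*1000)
for k in("nl","nr","fl","fr"):print(k,proj(ci,np.r_[c[k],.008]).round(1))
hsv=cv2.cvtColor(im,cv2.COLOR_RGB2HSV);m=((hsv[...,1]<50)&(hsv[...,2]>190)).astype(np.uint8)
k,l,st,ce=cv2.connectedComponentsWithStats(m)
for i in range(1,k):
    if 6<st[i,4]<130:
        X=unproj(ci,ce[i],.011)[0][:2];a,b=X@u*1000-c["nr"]@u*1000,X@n*1000-c["nr"]@n*1000
        if abs(b)<25:print(int(st[i,4]),ce[i].round(1),"along",a.round(1),"lat",b.round(1))
E
```

```text
t 25.35 F [-2.4 -5.1 -1.9] along 404.54 lat -349.17 z 0.0234 w 0.196
t 25.55 F [0.3 0.  0.8] along 404.52 lat -349.23 z 0.0234 w 0.305
t 26.05 F [ 0.9 -0.2  0.6] along 404.73 lat -349.43 z 0.1203 w 0.298
[ 0.5188  0.0474 -0.0563  0.0014] 0.14286110403757463
D2 0.3134714563463133 D1 0.3113448988760237
nr 231.4524920605551 -347.55719690231905 fl 544.9239484068685 -347.55719690231905
nl [[294.9  -1.8]]
nr [[ 73.8 201.1]]
fl [[442.2 204.3]]
fr [[229.9 354.5]]
28 [234.5 197. ] along 138.4 lat 5.3
29 [268. 197.] along 165.8 lat 5.5
32 [ 74.4 206. ] along 1.9 lat -3.5
24 [440.9 209.7] along 311.4 lat -3.9
22 [ 97.7 218.7] along 20.8 lat -14.5
64 [301.6 220.5] along 193.9 lat -14.4
54 [144.5 221. ] along 61.5 lat -16.1
34 [233.5 222. ] along 136.9 lat -16.2
```

Image geometry shows both noses in their corners. The rule gives a difference of about 2.5 mm, and three separate image fits put the shift at 1.4–1.8 mm, which is 2.2–2.8 mm between diagonals. That looks within tolerance, so I'll check it from higher up at two orientations before deciding whether to push.

```bash
python3 -m inch '[{"dx":0.02,"dy":-0.01,"dz":-0.06,"rx":0,"ry":0,"rz":0},{"dx":0.04,"dy":-0.02,"dz":-0.12,"rx":0,"ry":0,"rz":0},{"dx":0.059,"dy":-0.02,"dz":-0.18,"rx":0,"ry":0,"rz":0},{"dx":0.059,"dy":-0.02,"dz":-0.19,"rx":0,"ry":0,"rz":0},{"dx":0.059,"dy":-0.02,"dz":-0.19,"rx":0,"ry":0,"rz":0}]' -1 >/dev/null
cat > look.py <<'E'
import sys
from fit import *
ci=optics.camera_info("wrist");im=optics.grab_frame("wrist");np.savez(sys.argv[1],im=im,**ci)
for p0 in(np.load("pw.npy"),np.load("pw.npy")+[0,0,0,.006],np.load("pw.npy")-[0,0,0,.006]):
    p,f,_=fit([(im,ci)],p0);print(p.round(4),round(f,4))
c=corners(p);print([proj(ci,np.r_[c[k],.018])[0].round(0).tolist() for k in("nl","nr","fl","fr")],state()["tool_pos"])
E
python3 look.py w17.npz
python3 -m inch '[{"dx":0.05,"dy":0,"dz":0,"rx":0,"ry":0,"rz":-0.1},{"dx":0.05,"dy":0.03,"dz":0,"rx":0,"ry":0,"rz":-0.2},{"dx":0.05,"dy":0.03,"dz":0,"rx":0,"ry":0,"rz":-0.3},{"dx":0.05,"dy":0.03,"dz":0,"rx":0,"ry":0,"rz":-0.4},{"dx":0.05,"dy":0.03,"dz":0,"rx":0,"ry":0,"rz":-0.5}]' >/dev/null; python3 -m inch '[{"dx":0,"dy":0,"dz":0,"rx":0,"ry":0,"rz":0},{"dx":0,"dy":0,"dz":0,"rx":0,"ry":0,"rz":0}]' >/dev/null
python3 look.py w18.npz
```

```text
[ 0.5204  0.0459 -0.059   0.0019] 0.1359
[ 0.5204  0.0459 -0.0583  0.0019] 0.1359
[ 0.5204  0.0459 -0.0578  0.0019] 0.1366
[[302.0, 89.0], [158.0, 211.0], [396.0, 213.0], [257.0, 314.0]] [0.48479242 0.07851444 0.26998161]
[ 0.5209  0.0463 -0.0547  0.0006] 0.121
[ 5.209e-01  4.640e-02 -5.490e-02  3.000e-04] 0.121
[ 5.209e-01  4.640e-02 -5.450e-02  2.000e-04] 0.121
[[318.0, 143.0], [123.0, 132.0], [304.0, 290.0], [133.0, 279.0]] [0.47097398 0.12284319 0.26905273]
```

```bash
cat > edge.py <<'E'
from fit import *
import sys
p=np.array([.5203,.0462,-.0573,0.]);f=corners(p)["f"]
def scan(im,ci,a,b,N=240):
    P=np.linspace(0,1,N)[:,None]*(np.array(b)-a)+a
    q=proj(ci,np.c_[f(P),np.full(N,.018)]).astype(np.float32)
    if q.min()<2 or q[:,0].max()>557 or q[:,1].max()>417: return None
    L=cv2.remap(im.astype(np.float32),q[None,:,0],q[None,:,1],cv2.INTER_LINEAR)[0]
    s=L[:,0]-L[:,2]                       # red minus blue: wood vs grey table
    if L.max(1).min()<60: return None
    s=cv2.GaussianBlur(s[:,None],(1,9),2)[:,0]
    if s[:40].mean()<50 or s[-40:].mean()>25: return None
    t=(s[:40].mean()+s[-40:].mean())/2;k=np.where(s<t)[0][0]
    return P[k-1]+(P[k]-P[k-1])*(s[k-1]-t)/(s[k-1]-s[k])
def rob(x,y):
    w=np.ones(len(x),bool)
    for _ in range(4):
        c=np.polyfit(x[w],y[w],1);r=y-np.polyval(c,x);w=abs(r)<max(.0006,2*np.median(abs(r)))
    return c,w.sum(),r[w].std()
for fn in sys.argv[1:]:
    d=np.load(fn);im=d["im"];ci={k:d[k] for k in d if k!="im"}
    near=[e for y in np.arange(-.125,.126,.005) if (e:=scan(im,ci,(-.108,y),(-.135,y))) is not None]
    far=[e for y in np.arange(-.12,.121,.005) if (e:=scan(im,ci,(.108,y),(.135,y))) is not None]
    L=[e for x in np.arange(-.09,.1,.005) if (e:=scan(im,ci,(x,.128),(x,.158))) is not None]
    Rr=[e for x in np.arange(-.09,.1,.005) if (e:=scan(im,ci,(x,-.128),(x,-.158))) is not None]
    out={}
    for nm,E,k in(("near",near,1),("far",far,1),("L",L,0),("R",Rr,0)):
        if len(E)>6:
            E=np.array(E);c,n,sd=rob(E[:,k],E[:,1-k]);out[nm]=c;print(fn,nm,n,"slope",c[0].round(4),"at0",c[1].round(4),"sd",sd.round(5))
    for nm in("L","R"):
        if nm in out and "near" in out: print("   shift from",nm,"mm",((out[nm][0]+out["near"][0])*200).round(2))
        if nm in out and "far" in out: print("   shift(far ref) from",nm,"mm",((out[nm][0]+out["far"][0])*200).round(2))
E
python3 edge.py w1.npz w16.npz w17.npz w18.npz
python3 - <<'E'
from plant import optics;import cv2,numpy as np
np.savez("t0.npz",im=cv2.imread("pics/top0.png")[:,:,::-1],**optics.camera_info("top"))
E
python3 edge.py t0.npz
```

```text
w1.npz near 36 slope -0.0001 at0 -0.1194 sd 9e-05
w1.npz L 38 slope 0.0078 at0 0.1418 sd 9e-05
w1.npz R 38 slope 0.0084 at0 -0.1397 sd 0.00013
   shift from L mm 1.52
   shift from R mm 1.65
w16.npz near 26 slope 0.0002 at0 -0.1196 sd 3e-05
w16.npz far 17 slope -0.0 at0 0.1205 sd 6e-05
w16.npz L 33 slope 0.0076 at0 0.141 sd 3e-05
w16.npz R 18 slope 0.0102 at0 -0.14 sd 8e-05
   shift from L mm 1.56
   shift(far ref) from L mm 1.52
   shift from R mm 2.07
   shift(far ref) from R mm 2.03
w17.npz near 37 slope 0.0003 at0 -0.1198 sd 4e-05
w17.npz far 29 slope 0.0001 at0 0.1204 sd 4e-05
w17.npz L 38 slope 0.0077 at0 0.141 sd 6e-05
w17.npz R 22 slope 0.0095 at0 -0.1399 sd 6e-05
   shift from L mm 1.59
   shift(far ref) from L mm 1.56
   shift from R mm 1.96
   shift(far ref) from R mm 1.92
w18.npz near 37 slope 0.0004 at0 -0.1194 sd 0.0001
w18.npz far 10 slope 0.0022 at0 0.1213 sd 9e-05
w18.npz L 34 slope 0.0075 at0 0.1413 sd 0.0001
w18.npz R 37 slope 0.0075 at0 -0.14 sd 0.00013
   shift from L mm 1.59
   shift(far ref) from L mm 1.94
   shift from R mm 1.6
   shift(far ref) from R mm 1.94
t0.npz near 38 slope 0.0006 at0 -0.1196 sd 0.00028
t0.npz far 47 slope 0.0008 at0 0.1198 sd 0.00028
t0.npz L 38 slope 0.0071 at0 0.1394 sd 0.00022
t0.npz R 38 slope 0.009 at0 -0.1409 sd 0.00018
   shift from L mm 1.55
   shift(far ref) from L mm 1.59
   shift from R mm 1.93
   shift(far ref) from R mm 1.97
```

The edge fits from all five pictures give a far-rail shift of 1.65 ± 0.3 mm, so the diagonals differ by about 2.5 mm. The rule gives the same: 57.8 − 55.3 = 2.5 mm. Both readings have the same offset from the geometry, which means both were fully bottomed. That is within 4 mm and the frame hasn't moved, so no push is needed. The rule is lying flat and the gripper is clear, so I'll hand in.

```bash
python3 -c "
from plant import state,ticket
s=state();print(s['time'],s['tool_pos'],s['contact_force']);print(ticket.job_done())"
```

```text
27.4 [0.47097398 0.12284319 0.26905273] [-0.68310578  0.02346425 -0.30873538]
the job is handed in; nothing more can be done
None
```

I measured both diagonals with heel and tip bottomed at about 5–7 N; they differ by about 2.5 mm (near-right to far-left is longer), already within 4 mm, so I did not push the far rail, left the rule flat inside the frame with its slide still out, and handed the job in at 27.4 s.

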